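# Pack the ramekins in the lock-up tote and lock it

## Task

Move every ramekin from the turntable into the grey tote, setting each down gently and upright on its floor, and when all are in, push the tote's lid down until it snaps shut on its catch. Then take the red-handled key from its wooden stand, put it fully into the brass lock, turn it clockwise as far as it goes, pull it out again and put it back in its stand, leaving the lid shut and the lock turned. Leave the spatula, measuring cups and jar where they are.

Things in the scene. Friction and masses are not known exactly. Their poses are not given: they have to be found in the camera images.
- ram1: A white ceramic ramekin, an open cup 62 mm in outer diameter and 52 mm tall with straight 4 mm walls, about 130 g. Origin: centre of its underside; z up. Two to four of the four ramekins are present, standing on the turntable at the start; None if absent.
- ram2: A white ceramic ramekin, an open cup 62 mm in outer diameter and 52 mm tall with straight 4 mm walls, about 130 g. Origin: centre of its underside; z up. Two to four of the four ramekins are present, standing on the turntable at the start; None if absent.
- ram3: A white ceramic ramekin, an open cup 62 mm in outer diameter and 52 mm tall with straight 4 mm walls, about 130 g. Origin: centre of its underside; z up. Two to four of the four ramekins are present, standing on the turntable at the start; None if absent.
- ram4: A white ceramic ramekin, an open cup 62 mm in outer diameter and 52 mm tall with straight 4 mm walls, about 130 g. Origin: centre of its underside; z up. Two to four of the four ramekins are present, standing on the turntable at the start; None if absent.
- turntable: Aluminium turntable, a bare disc 290 mm in diameter whose top is 30 mm above the counter; it spins freely with slight friction. Origin: on its axis at counter height.
- tote: Shallow grey plastic tote fixed to the counter. Origin: centre of its underside; its x axis points to the hinge side, z up. Outer size 210 mm (x) by 290 mm (y) by 70 mm high, walls and floor 5 mm thick, so the inner floor is 5 mm above the origin. A black lock housing 70 mm (x) by 80 mm (y) by 50 mm high stands against the middle of its -x side.
- lid (a joint): Angle of the tote's flip-top lid in rad: 0 fully shut on the rim, 1.57 upright, starts open between 1.65 and 1.9, stop at 2.0. Hinged along the tote's +x rim; the hinge is stiff and the lid (300 g) stays at whatever angle it is left. A sprung ball catch at the free edge resists from about 0.06 rad; some 5 to 10 N on the free edge push it past the ball, and it then snaps down to 0 and is held.
- lid_hinge (a point): Middle of the lid's hinge line, at the tote's +x rim, 70.5 mm above the counter.
- lid_edge (a point): Middle of the lid's free edge, on its outer (upper when shut) face. The lid is a flat plate 8 mm thick, 210 mm from hinge to free edge and 290 mm along the hinge; its outer face is 8 mm from the hinge line's plane (78.5 mm above the counter when shut).
- lock (a joint): Angle of the brass lock cylinder in rad, growing clockwise seen from above: starts between 0 and 0.15 (unlocked), stop at 1.3 (locked). It stays where it is left; turning takes about 0.06 N m. At 1.3 its steel bar lies over the lid's edge.
- lock_mouth (a point): Centre of the key slot's mouth in the top of the brass lock cylinder, a drum 48 mm in diameter whose top is 88 mm above the counter, on the lock housing. Turns with the cylinder: x runs along the slot's length, z up. The slot is 19 by 11 mm with a 2 mm chamfer, 34 mm deep, cut straight down.
- key: Key, standing blade down in its stand. Origin: centre of the blade's lower end; z up along the key. Blade 16 mm (x) by 8 mm (y), 30 mm long with a tapered end; then a round steel shoulder 26 mm in diameter from 30 to 38 mm that comes to rest on the lock's or the stand's top; then a red plastic handle 50 mm (x) by 14 mm (y) from 38 to 78 mm. 60 g. It fits either way round (half turn).
- key_stand: Wooden key stand fixed to the counter, 60 mm (x) by 50 mm (y) by 50 mm high. Origin: centre of its underside; z up. A slot 22 mm (x) by 14 mm (y), 34 mm deep, opens in the middle of its top; with the key home in it the key's origin is 20 mm above the stand's.
- spatula: Bystander: red silicone spatula, 230 mm long, lying on the counter. Leave alone.
- cups: Bystander: nested set of stainless measuring cups, 84 mm in diameter with handles reaching 140 mm, 52 mm high. Leave alone.
- jar: Bystander: jar 68 mm in diameter, 95 mm tall. Leave alone.
Mind the look-alikes: they are no part of the job. What is shaped like the ram2 but blue or purple is not meant.

How it is judged:
By the outcome, as a careful person would: the job done as asked, in the order asked, and still so for the second after the job is handed in, with the robot touching nothing.
Of ram1, ram2, ram3, ram4 only 2 to 4 are there at a start; the rules pass over those that are not, and their reading is None.
At some moment in a run one of ram1, ram2, ram3, ram4 may be knocked a few centimetres aside while the robot is not near it.
It also fails if it takes over 210 s, if anything falls off the work surface, if the arm or the gripper's body presses on something with over 40 N, if the wrist force passes 120 N, or if a joint passes its speed limit or range.

## Robot

A 6-joint arm with a two-finger parallel gripper is mounted at the origin on the work surface. World frame = base frame: x ahead of the robot, y to its left, z up, the work surface at z = 0. Lengths are in m, angles in rad, forces in N, time in s.
With the tool pointing down it reaches from about 0.425 to 0.95 m from the base axis. Payload 3.5 kg.
Tool frame: the origin (TCP) lies at the very end of the fingers, on their centre line; the grasp point (between the pads) lies 19 mm behind it (manip.pinch_z is the distance from the TCP to the grasp point, in m); z points along the fingers, y is the line along which they close (so a half turn about z gives the same grasp; the last joint's range is limited). The gripper opens to 85 mm and grips with 20 to 120 N. Pads are 22 mm wide; open, the fingers measure 114 mm over their backs; the gripper's body (76 mm by 85 mm) begins 54 mm behind the grasp point. The pads swing forward as they close: fully open they stand 13 mm farther back than shut.
Start: joints at [1.031, 0.286, 1.577, -0, 1.279, -0.15], TCP at [0.256, 0.624, 0.231] pointing down, gripper open.
Joint ranges: [-2.77, 2.77], [-0.9, 2.22], [0.21, 2.48], [-1.53, 4.67], [0.24, 2.81], [-2.84, 2.84]. Speed limits (rad/s): [2.79, 2.79, 3.14, 3.14, 3.14, 3.14].

## Interface

Orientations are given as a rotation vector (axis times angle).
In Python, from bench import manip gives the robot as it stands.
- The arm moves only by the tool apply_moves, never from a script. Its argument "steps" is a list of rows, each a list of 3 entries, a list of its own where there are three numbers: the turn, a rotation vector about the tool's x, y, z each as a share of pi rad, from -1 to 1, then the shift along the tool's x, y, z each as a share of 200 mm, from -1 to 1, then the opening, from -1 (shut) to 1 (fully open). A call has 1 to 5 rows; each row is the pose to reach, as a shift and turn from the pose commanded when the call began, along the tool's axes at that moment, turning the shorter way round; what a row does not reach only later rows make up. A row lasts 1/12 s, in which the tool goes at most 41.7 mm and 7.16 degrees, less where a joint would pass 70% of its speed; a pose out of reach is approached as far as the arm can. A call with a number of a shift or a turn outside -1 to 1 is refused whole. A call with a gripper value outside its range is refused whole. The fingers move at their own pace and stop on an object; "newtons" is the grip in N (left out, the last holds). Time passes only in rows, so rows that repeat a pose let the fingers close. It gives the time, the measured TCP pose, the force, the opening and the grip force at its end, in the units of the state.
- manip.get_obs(): the state, without advancing time (a new reading comes with each control period).
- manip.capture(name): name is "scene" or "top" or "wrist"; returns the picture (400x640x3 uint8, red, green, blue); there is no depth.
- manip.camera_params(name): a dict with "fx", "fy", "cx", "cy" (pixels), "cam_to_world" (4x4, takes a point from camera to world coordinates); the wrist camera has in their place "T_tool_cam" (4x4, takes a point from camera to tool coordinates, whose origin is the TCP and whose axes are the flange's). Camera axes: x right, y down, z forward; pixel columns grow to the right and rows downward; lengths in m; the calibration is good to about 2 mm. The wrist camera is an equidistant fisheye: a pixel r from the principal point sees the ray r / f radians off the axis. A picture is of the moment at which its call begins: read the wrist's pose just before it. camera_params takes no time and is no camera call.
- manip.job_done(): hands the job in; it is judged then, once.
Trained networks look in the newest picture that a camera, given by its name, has taken for a name from the list of things; names that differ only in an ending like _2 or _b are one class to them, and where a whole thing is asked for, a point or a joint stands for the part that bears it (a point fixed in the world has none). Each returns a list of dicts, best first, with "p" (0 to 1); they miss things now and then, are a little off and sometimes report something else, mostly with a low value. They report only what shows in the picture. A call takes as long as a camera call. They do not tell look-alikes from the thing itself.
- manip.trace(camera, query): "pixels" (400x640 bool, what is visible of it) and "uv" ([column, row] in pixels, amid what is visible of it).
The state is a dict: "time": time; "qpos": joint angles; "qd": joint speeds; "joint_torque": joint torques, N m; "ee_pos": TCP position; "tcp_rot": TCP orientation; "force": force on the tool from outside, world axes, zero at the start; "ft_torque": the same for the moment, N m; "finger_gap": finger opening in m; "grip_force": force on a finger pad.
Only numpy, scipy, OpenCV 4.12 (cv2) and the standard library are available. Lean on these libraries where they do the work, as an engineer would, in place of code of your own. Each camera call takes 0.05 s, during which the arm holds its last target. There are 200 camera calls.

## Working session

There is one attempt and no reset: what is moved stays moved. The work goes in short steps, Python scripts to look and compute and a tool call to move; the robot and the scene stay as the last step left them, time stands still between calls to the robot, and variables do not carry over. Pictures are saved under pics/ and viewed, at most 16 in all, crops included, and the job is handed in when it is done.

Besides the shell and the picture viewer there is one more tool, called after ">>>" by a JSON object that holds its "fn" and its "kwargs", one argument or row to a line. apply_moves: Moves the arm, as the interface text tells. Its arguments: {"type":"object","properties":{"steps":{"type":"array","items":{"type":"array"}},"newtons":{"type":"number"}},"required":["steps"]}

```bash
ls; mkdir -p pics; python3 - <<'E'
from bench import manip
import cv2
print(manip.get_obs())
for c in ["scene","top","wrist"]:
    im=manip.capture(c); cv2.imwrite(f"pics/{c}0.png",im[:,:,::-1])
    print(c,manip.camera_params(c))
E
```

```text
pics
{'time': 0.0, 'qpos': array([ 1.03098834e+00,  2.87188952e-01,  1.57818069e+00,  3.63201788e-05,
        1.27854725e+00, -1.49981231e-01]), 'qd': array([ 0.00047026, -0.00168832, -0.00043101,  0.00078784,  0.00060881,
        0.00037185]), 'joint_torque': array([ 6.21341533e-04, -4.05970287e+01, -2.92630434e+01, -1.26542632e-04,
        5.71301833e-03, -1.24736036e-05]), 'ee_pos': array([0.25613682, 0.62381837, 0.22992963]), 'tcp_rot': array([-0.60832583, -3.08129681,  0.00341655]), 'force': array([-0.97164351, -0.08929319,  0.39160971]), 'ft_torque': array([-0.0036226 ,  0.07433532,  0.06908129]), 'grip_force': 0.0, 'finger_gap': 0.08528563643529512}
scene {'fx': 364.0670106310832, 'fy': 364.0670106310832, 'cx': 319.14576863198164, 'cy': 197.0152776858737, 'cam_to_world': array([[-0.36518085,  0.58022638, -0.72799745,  1.22319884],
       [ 0.93085268,  0.238086  , -0.27717926,  0.19763299],
       [ 0.01249928, -0.77887894, -0.62704973,  0.71094021],
       [ 0.        ,  0.        ,  0.        ,  1.        ]])}
top {'fx': 507.6810139077455, 'fy': 507.6810139077455, 'cx': 319.29457144718594, 'cy': 199.34166738592842, 'cam_to_world': array([[-0.02839447, -0.99579881,  0.08705447,  0.32871767],
       [-0.99950434,  0.02946841,  0.01107604, -0.10537264],
       [-0.01359487, -0.08669682, -0.99614198,  1.79654338],
       [ 0.        ,  0.        ,  0.        ,  1.        ]])}
wrist {'fx': 309.70691628693146, 'fy': 309.70691628693146, 'cx': 316.93832808267825, 'cy': 201.26276389313833, 'T_tool_cam': array([[-1.02777203e-03, -9.56149623e-01, -2.92876838e-01,
         7.46811980e-02],
       [ 9.99999359e-01, -8.43286561e-04, -7.56165110e-04,
        -6.62220501e-04],
       [ 4.76027882e-04, -2.92877428e-01,  9.56149876e-01,
        -1.42820676e-01],
       [ 0.00000000e+00,  0.00000000e+00,  0.00000000e+00,
         1.00000000e+00]])}
```

View pics/scene0.png

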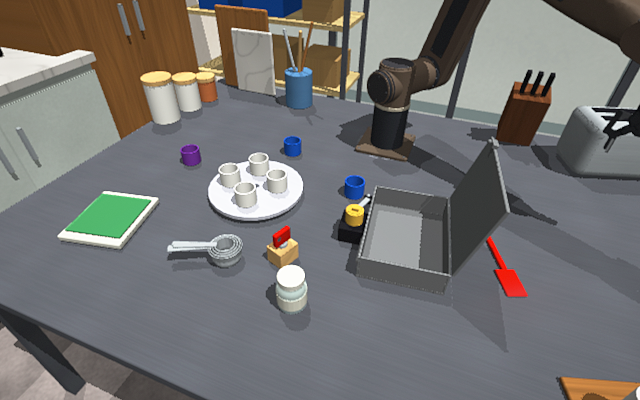

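View pics/top0.png

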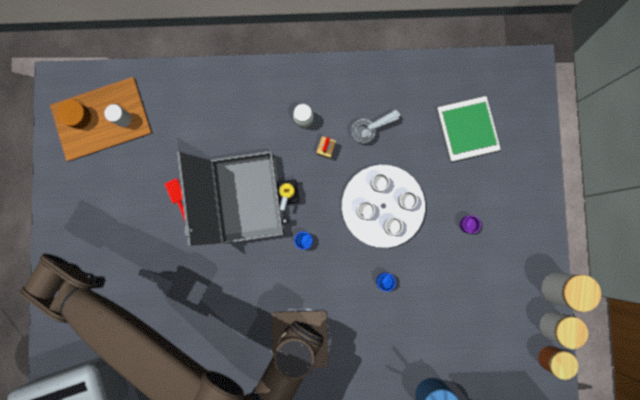

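Scene shows four white ramekins on the turntable around (255,185), with the tote at (405,235) and its lid open at (480,210). The lock is at (354,215) and the red key in its stand at (283,245). The blue and purple cups are decoys. The top view agrees: ramekins near (380,183), (409,201), (395,226) and (367,211), tote centre at (245,200).

```bash
cat > h.py <<'E'
from bench import manip
import cv2, numpy as np
from scipy.spatial.transform import Rotation as R
def toolT():
    o=manip.get_obs(); T=np.eye(4); T[:3,:3]=R.from_rotvec(o["tcp_rot"]).as_matrix(); T[:3,3]=o["ee_pos"]; return T
def rays(cam,uv,T=None):
    uv=np.atleast_2d(np.asarray(uv,float)); p=manip.camera_params(cam)
    a=(uv[:,0]-p["cx"])/p["fx"]; b=(uv[:,1]-p["cy"])/p["fy"]
    if cam=="wrist":
        r=np.hypot(a,b)+1e-12; d=np.c_[np.sin(r)*a/r,np.sin(r)*b/r,np.cos(r)]
        M=(toolT() if T is None else T)@p["T_tool_cam"]
    else:
        d=np.c_[a,b,np.ones(len(a))]; M=p["cam_to_world"]
    return M[:3,3], d@M[:3,:3].T
def plane(cam,uv,z,T=None):
    o,d=rays(cam,uv,T); return o+d*((z-o[2])/d[:,2])[:,None]
def proj(cam,P,T=None):
    P=np.atleast_2d(P); p=manip.camera_params(cam)
    M=(toolT() if T is None else T)@p["T_tool_cam"] if cam=="wrist" else p["cam_to_world"]
    c=(P-M[:3,3])@M[:3,:3]
    if cam=="wrist":
        t=np.arctan2(np.hypot(c[:,0],c[:,1]),c[:,2]); f=t/(np.hypot(c[:,0],c[:,1])+1e-12); a,b=c[:,0]*f,c[:,1]*f
    else: a,b=c[:,0]/c[:,2],c[:,1]/c[:,2]
    return np.c_[p["cx"]+p["fx"]*a,p["cy"]+p["fy"]*b]
def steps(target,yaw):
    "print tool-frame shift (share of 200mm) and turn about tool z to target, tool down, yaw=angle of tool x"
    T=toolT(); s=T[:3,:3].T@(np.asarray(target)-T[:3,3])/.2
    y0=np.arctan2(T[1,0],T[0,0]); d=(yaw-y0+np.pi)%(2*np.pi)-np.pi
    print("shift",s.round(3),"turn z",round(-d/np.pi,3),"rows",np.linalg.norm(s)*.2/.0417,abs(np.degrees(d))/7.16)
E
python3 - <<'E'
from h import *
for cam in ["top","scene"]:
    im=manip.capture(cam)
    for q,z in [("ram1",.082),("turntable",.03),("tote",.07),("lock_mouth",.088),("key",.09),("key_stand",.05),("lid",.1),("jar",.095)]:
        for r in manip.trace(cam,q)[:5]:
            m=r["pixels"]; v,u=np.nonzero(m)
            if len(u)<5: continue
            (c,s,a)=cv2.minAreaRect(np.c_[u,v].astype(np.float32))
            print(cam,q,round(r["p"],2),np.round(r["uv"]),len(u),"c",plane(cam,r["uv"],z)[0,:2].round(3),"rect",plane(cam,c,z)[0,:2].round(3),np.round(s,1),round(a,1))
            if q in("tote","lock_mouth","key_stand") : np.save(f"{cam}_{q}.npy",m)
E
```

```text
top ram1 0.82 [303. 241.] 258 c [ 0.34  -0.027] rect [ 0.342 -0.027] [17.  17.7] 45.0
top ram1 0.78 [393. 229.] 291 c [ 0.372 -0.331] rect [ 0.381 -0.332] [18.4 18.4] 45.0
top ram1 0.74 [470. 226.] 303 c [ 0.375 -0.59 ] rect [ 0.379 -0.59 ] [17. 20.] 90.0
top ram1 0.65 [406. 201.] 258 c [ 0.463 -0.379] rect [ 0.466 -0.384] [16.1 18.3] 63.4
top ram1 0.61 [385. 281.] 256 c [ 0.198 -0.297] rect [ 0.196 -0.302] [18.4 16.3] 45.0
top turntable 0.61 [382. 208.] 4010 c [ 0.446 -0.302] rect [ 0.457 -0.305] [80. 81.] 90.0
top turntable 0.43 [326. 152.] 102 c [ 0.648 -0.115] rect [ 0.662 -0.112] [13.1 16.5] 14.0
top tote 0.75 [232. 197.] 8851 c [0.496 0.212] rect [0.506 0.186] [ 95.4 116.7] 84.4
top lock_mouth 0.5 [285. 193.] 215 c [0.503 0.03 ] rect [0.493 0.024] [24. 13.] 90.0
top key 0.45 [324. 147.] 60 c [ 0.655 -0.107] rect [ 0.663 -0.115] [ 6. 12.] 0.0
top key_stand 0.77 [328. 150.] 128 c [ 0.651 -0.119] rect [ 0.661 -0.115] [13.3 17.4] 18.4
top lid 0.82 [198. 200.] 2884 c [0.488 0.322] rect [0.495 0.319] [94.5 33.4] 83.7
top jar 0.8 [303. 117.] 344 c [ 0.761 -0.037] rect [ 0.765 -0.041] 
[... 625 characters left out ...]
9
scene tote 0.67 [427. 229.] 13972 c [0.494 0.216] rect [0.492 0.232] [125.4 184.2] 67.5
scene lock_mouth 0.98 [354. 213.] 388 c [0.526 0.03 ] rect [0.518 0.033] [18.6 30.3] 17.5
scene key 0.6 [289. 239.] 317 c [ 0.678 -0.086] rect [ 0.678 -0.104] [16.8 24.3] 18.4
scene key_stand 0.86 [285. 252.] 616 c [ 0.685 -0.093] rect [ 0.695 -0.094] [26.6 32.1] 81.0
scene lid 0.59 [478. 207.] 4742 c [0.394 0.328] rect [0.404 0.323] [ 58.9 135.4] 35.1
scene lid 0.3 [287. 238.] 317 c [ 0.686 -0.086] rect [ 0.687 -0.098] [22. 18.] 90.0
scene jar 0.67 [292. 293.] 1351 c [ 0.818 -0.012] rect [ 0.812 -0.017] [50. 32.] 90.0
scene jar 0.26 [260. 197.] 2724 c [ 0.569 -0.221] rect [ 0.553 -0.245] [57. 93.] 85.8
```

```bash
python3 - <<'E'
from h import *
steps([.256,.624,.43],1.66)
steps([.5,-.02,.42],1.66)
E
```

```text
shift [ 0.001 -0.003 -0.993] turn z 0.348 rows 4.764510178112347 8.736397076078294
shift [-2.351 -2.517 -0.944] turn z 0.348 rows 17.12765997295914 8.736397076078294
```

>>> {"fn": "apply_moves", "kwargs": {
  "steps": [
    [[0, 0, 0.199], [0, 0, -0.95], 1],
    [[0, 0, 0.199], [0, 0, -0.95], 1],
    [[0, 0, 0.199], [0, 0, -0.95], 1],
    [[0, 0, 0.199], [0, 0, -0.95], 1],
    [[0, 0, 0.199], [0, 0, -0.95], 1]
  ]
}}

```text
time: 1.47
ee_pos: [0.2567, 0.6249, 0.4284]
tcp_rot: [1.535, 2.741, 0.013]
force: [0.3, -0.5, 1.8]
finger_gap: 0.086
grip_force: 0.0
```

>>> {"fn": "apply_moves", "kwargs": {
  "steps": [
    [[0, 0, 0.149], [0, 0, 0], 1],
    [[0, 0, 0.149], [0, 0, 0], 1],
    [[0, 0, 0.149], [0, 0, 0], 1],
    [[0, 0, 0.149], [0, 0, 0], 1]
  ]
}}

```text
time: 1.8
ee_pos: [0.2565, 0.6243, 0.4215]
tcp_rot: [-2.128, -2.311, -0.0]
force: [0.8, 0.1, 0.1]
finger_gap: 0.0851
grip_force: 0.0
```

>>> {"fn": "apply_moves", "kwargs": {
  "steps": [
    [[0, 0, 0], [-0.83, 0.23, 0], 1],
    [[0, 0, 0], [-0.83, 0.23, 0], 1],
    [[0, 0, 0], [-0.83, 0.23, 0], 1],
    [[0, 0, 0], [-0.83, 0.23, 0], 1],
    [[0, 0, 0], [-0.83, 0.23, 0], 1]
  ]
}}

```text
time: 2.22
ee_pos: [0.3185, 0.4587, 0.422]
tcp_rot: [2.125, 2.31, 0.0]
force: [0.4, 1.1, -0.5]
finger_gap: 0.0853
grip_force: 0.0
```

>>> {"fn": "apply_moves", "kwargs": {
  "steps": [
    [[0, 0, 0], [-0.83, 0.23, 0], 1],
    [[0, 0, 0], [-0.83, 0.23, 0], 1],
    [[0, 0, 0], [-0.83, 0.23, 0], 1],
    [[0, 0, 0], [-0.83, 0.23, 0], 1],
    [[0, 0, 0], [-0.83, 0.23, 0], 1]
  ]
}}

```text
time: 2.63
ee_pos: [0.3789, 0.2975, 0.4218]
tcp_rot: [2.126, 2.309, 0.0]
force: [0.6, 0.5, 0.3]
finger_gap: 0.0852
grip_force: 0.0
```

>>> {"fn": "apply_moves", "kwargs": {
  "steps": [
    [[0, 0, 0], [-0.83, 0.23, 0], 1],
    [[0, 0, 0], [-0.83, 0.23, 0], 1],
    [[0, 0, 0], [-0.83, 0.23, 0], 1],
    [[0, 0, 0], [-0.83, 0.23, 0], 1],
    [[0, 0, 0], [-0.83, 0.23, 0], 1]
  ]
}}

```text
time: 3.05
ee_pos: [0.4393, 0.136, 0.4212]
tcp_rot: [2.128, 2.309, -0.002]
force: [-0.3, -0.4, -0.3]
finger_gap: 0.0855
grip_force: 0.0
```

>>> {"fn": "apply_moves", "kwargs": {
  "steps": [
    [[0, 0, 0], [-0.83, 0.23, 0], 1],
    [[0, 0, 0], [-0.83, 0.23, 0], 1],
    [[0, 0, 0], [-0.83, 0.23, 0], 1],
    [[0, 0, 0], [-0.83, 0.23, 0], 1],
    [[0, 0, 0], [-0.83, 0.23, 0], 1]
  ]
}}

```text
time: 3.47
ee_pos: [0.4995, -0.0251, 0.4204]
tcp_rot: [2.128, 2.311, -0.003]
force: [0.5, -0.4, 0.9]
finger_gap: 0.0849
grip_force: 0.0
```

```bash
python3 - <<'E'
from h import *
T=toolT(); print(T.round(4)); np.save("T1.npy",T)
im=manip.capture("wrist"); cv2.imwrite("pics/w1.png",im[:,:,::-1])
for q,z in [("ram1",.082),("turntable",.03),("tote",.07),("lock_mouth",.088),("key",.098),("key_stand",.05)]:
    for r in manip.trace("wrist",q)[:7]:
        v,u=np.nonzero(r["pixels"]); c,s,a=cv2.minAreaRect(np.c_[u,v].astype(np.float32))
        print(q,round(r["p"],2),np.round(r["uv"],1),len(u),plane("wrist",r["uv"],z,T)[0,:2].round(3),plane("wrist",c,z,T)[0,:2].round(3))
E
```

```text
[[-0.0825  0.9966 -0.001   0.4995]
 [ 0.9966  0.0825 -0.0016 -0.0251]
 [-0.0015 -0.0011 -1.      0.4204]
 [ 0.      0.      0.      1.    ]]
ram1 0.96 [246.3 305.9] 955 [ 0.386 -0.322] [ 0.384 -0.313]
ram1 0.95 [273.1 263.7] 1141 [ 0.437 -0.221] [ 0.439 -0.225]
ram1 0.85 [290.1 326.2] 816 [ 0.473 -0.363] [ 0.467 -0.359]
ram1 0.85 [320.5 293.3] 1023 [ 0.526 -0.276] [ 0.529 -0.275]
ram1 0.79 [225.5 146.9] 1191 [ 0.351 -0.02 ] [ 0.354 -0.017]
ram1 0.74 [161.4 274.2] 832 [ 0.21  -0.275] [ 0.221 -0.268]
turntable 0.59 [298.8 267.3] 8713 [ 0.481 -0.253] [ 0.464 -0.281]
tote 0.97 [323.  61.] 21411 [0.496 0.126] [0.499 0.108]
lock_mouth 0.88 [319.9 123.5] 1037 [0.499 0.026] [0.49  0.026]
lock_mouth 0.17 [321.2  58.3] 21241 [0.493 0.127] [0.499 0.106]
key 0.71 [407.2 217.6] 363 [ 0.655 -0.11 ] [ 0.657 -0.106]
key 0.55 [320.6 119.2] 998 [0.499 0.033] [0.493 0.038]
key_stand 0.82 [395.9 202.6] 747 [ 0.645 -0.1  ] [ 0.657 -0.106]
```

View pics/w1.png

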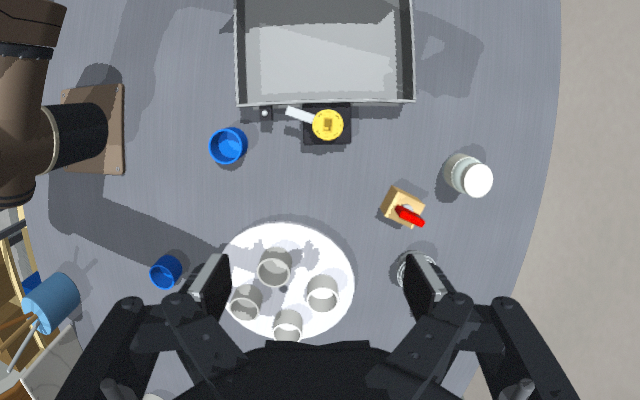

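```bash
cat >> h.py <<'E'
from scipy.optimize import minimize
def cylfit(cam,m,xy,z0,T,r=.031,h=.052):
    a=np.linspace(0,2*np.pi,40)
    def f(p):
        P=np.vstack([np.c_[p[0]+r*np.cos(a),p[1]+r*np.sin(a),0*a+z] for z in(z0,z0+h)])
        k=np.zeros((1600,2560),np.uint8); cv2.fillConvexPoly(k,cv2.convexHull(((proj(cam,P,T)+.5)*4).round().astype(np.int32)),1)
        k=cv2.resize(k.astype(np.float32),(640,400),interpolation=cv2.INTER_AREA)
        return -np.minimum(k,m).sum()/np.maximum(k,m).sum()
    s=np.array([[0,0],[.02,0],[0,.02]])+xy
    o=minimize(f,xy,method="Nelder-Mead",options=dict(initial_simplex=s,xatol=2e-4,fatol=1e-4)); return o.x,-o.fun
def rams(T=None,z0=.03,n=9):
    T=toolT() if T is None else T
    manip.capture("wrist"); out=[]
    for r in manip.trace("wrist","ram1")[:n]:
        p=plane("wrist",r["uv"],z0+.04,T)[0,:2]
        x,s=cylfit("wrist",r["pixels"].astype(np.float32),p,z0,T); print(round(r["p"],2),np.round(r["uv"]),x.round(4),round(s,2)); out.append(x)
    return out
E
python3 - <<'E'
from h import *
T=np.load("T1.npy"); rams(T)
P=plane("wrist",[[237,104],[414,102]],.07,T); print(P.round(4),np.linalg.norm(P[1]-P[0]),np.degrees(np.arctan2(*(P[1]-P[0])[1::-1])))
print(plane("wrist",[[328,124]],.088,T))
E
```

```text
0.97 [317. 294.] [ 0.5296 -0.2994] 0.95
0.93 [225. 150.] [ 0.3492 -0.0252] 0.85
0.86 [274. 269.] [ 0.4353 -0.2453] 0.94
0.77 [246. 308.] [ 0.3764 -0.3388] 0.91
0.73 [290. 328.] [ 0.4643 -0.394 ] 0.77
0.62 [164. 274.] [ 0.2036 -0.2904] 0.85
[[0.3641 0.0491 0.07  ]
 [0.6475 0.0773 0.07  ]] 0.28477783027723075 5.67666214816962
[[0.51122241 0.0266808  0.088     ]]
```

```bash
python3 - <<'E'
import cv2
im=cv2.imread("pics/w1.png"); cv2.imwrite("pics/w1c.png",cv2.resize(im[0:240,220:460],None,fx=2.5,fy=2.5,interpolation=cv2.INTER_CUBIC))
E
```

```text
(no output)
```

View pics/w1c.png

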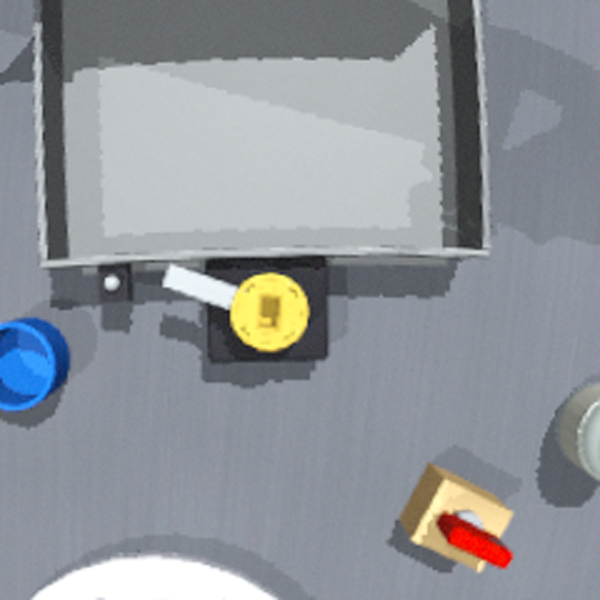

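The crop shows the tote's front rim corners at about (237,106) and (416,101). The lock drum centre is at (328,125) with its slot along the tote's x, and the bar points left. The key stand is around (403,205) and is turned about 30°. Next I move over ramekin A and check it.

>>> {"fn": "apply_moves", "kwargs": {
  "steps": [
    [[0, 0, 0], [-0.69, 0.018, 0.5], 1],
    [[0, 0, 0], [-0.69, 0.018, 0.5], 1],
    [[0, 0, 0], [-0.69, 0.018, 0.5], 1],
    [[0, 0, 0], [-0.69, 0.018, 0.5], 1],
    [[0, 0, 0], [-0.69, 0.018, 0.5], 1]
  ]
}}

```text
time: 4.33
ee_pos: [0.5119, -0.1606, 0.3152]
tcp_rot: [-2.12, -2.308, 0.006]
force: [-0.3, 0.2, -0.5]
finger_gap: 0.0854
grip_force: 0.0
```

>>> {"fn": "apply_moves", "kwargs": {
  "steps": [
    [[0, 0, 0], [-0.69, 0.018, 0.5], 1],
    [[0, 0, 0], [-0.69, 0.018, 0.5], 1],
    [[0, 0, 0], [-0.69, 0.018, 0.5], 1],
    [[0, 0, 0], [-0.69, 0.018, 0.5], 1],
    [[0, 0, 0], [-0.69, 0.018, 0.5], 1]
  ]
}}

```text
time: 4.75
ee_pos: [0.5277, -0.2974, 0.2156]
tcp_rot: [-2.12, -2.308, 0.003]
force: [-0.2, 0.6, -2.0]
finger_gap: 0.0856
grip_force: 0.0
```

```bash
python3 - <<'E'
from h import *
T=toolT(); print(T[:3,3].round(4)); o=rams(T)
a=min(o,key=lambda p:np.hypot(*(p-[.53,-.30])))
steps([*a,.045],1.66)
P=plane("wrist",[[236.8,106],[415.6,100.8]],.07,np.load("T1.npy"))
print(P,np.degrees(np.arctan2(*(P[1]-P[0])[1::-1])))
print(plane("top",[[180,140],[190,245]],.275))
E
```

```text
[ 0.5277 -0.2974  0.2156]
0.97 [321. 180.] [ 0.5307 -0.2928] 0.96
0.95 [256. 259.] [ 0.466  -0.3868] 0.93
0.89 [181. 207.] [ 0.3792 -0.3326] 0.96
0.85 [ 71. 166.] [ 0.2141 -0.2991] 0.78
0.74 [228. 119.] [ 0.4369 -0.2398] 0.97
shift [0.007 0.012 0.873] turn z -0.001 rows 4.187743167311761 0.020403612605323206
[[0.36393102 0.04587943 0.07      ]
 [0.64997787 0.0796773  0.07      ]] 6.738540579880136
[[0.65593008 0.33124205 0.275     ]
 [0.33590906 0.3026277  0.275     ]]
```

>>> {"fn": "apply_moves", "kwargs": {
  "steps": [
    [[0, 0, 0], [0, 0.01, 0.3], 1],
    [[0, 0, 0], [0.007, 0.012, 0.5], 1],
    [[0, 0, 0], [0.007, 0.012, 0.7], 1],
    [[0, 0, 0], [0.007, 0.012, 0.8], 1],
    [[0, 0, 0], [0.007, 0.012, 0.86], 1]
  ]
}}

```text
time: 5.27
ee_pos: [0.5299, -0.2897, 0.0454]
tcp_rot: [-2.114, -2.314, 0.0]
force: [-0.8, 0.6, -0.5]
finger_gap: 0.0855
grip_force: 0.0
```

>>> {"fn": "apply_moves", "kwargs": {
  "steps": [
    [[0, 0, 0], [0, 0, 0], -1],
    [[0, 0, 0], [0, 0, 0], -1],
    [[0, 0, 0], [0, 0, 0], -1],
    [[0, 0, 0], [0, 0, 0], -1],
    [[0, 0, 0], [0, 0, 0], -1]
  ],
  "newtons": 35
}}

```text
time: 5.68
ee_pos: [0.5336, -0.2948, 0.0525]
tcp_rot: [2.118, 2.313, 0.001]
force: [1.6, 0.6, 3.8]
finger_gap: 0.0602
grip_force: 38.4
```

>>> {"fn": "apply_moves", "kwargs": {
  "steps": [
    [[0, 0, 0], [0, 0, 0], -1],
    [[0, 0, 0], [0, 0, 0], -1],
    [[0, 0, 0], [0, 0, 0], -1]
  ]
}}

```text
time: 5.93
ee_pos: [0.5336, -0.2948, 0.0525]
tcp_rot: [2.118, 2.313, 0.001]
force: [1.1, 1.5, 6.7]
finger_gap: 0.0598
grip_force: 38.6
```

>>> {"fn": "apply_moves", "kwargs": {
  "steps": [
    [[0, 0, 0], [0, 0, -0.1], -1],
    [[0, 0, 0], [0, 0, -0.25], -1],
    [[0, 0, 0], [0, 0, -0.45], -1],
    [[0, 0, 0], [0, 0, -0.65], -1],
    [[0, 0, 0], [0, 0, -0.65], -1]
  ]
}}

```text
time: 6.35
ee_pos: [0.5359, -0.2969, 0.1904]
tcp_rot: [2.11, 2.304, 0.002]
force: [0.8, -1.1, 1.1]
finger_gap: 0.0602
grip_force: 38.7
```

>>> {"fn": "apply_moves", "kwargs": {
  "steps": [
    [[0, 0, 0], [0.1, 0.015, 0], -1],
    [[0, 0, 0], [0.25, 0.04, 0], -1],
    [[0, 0, 0], [0.43, 0.065, 0], -1],
    [[0, 0, 0], [0.61, 0.09, 0], -1],
    [[0, 0, 0], [0.783, 0.122, 0], -1]
  ]
}}

```text
time: 6.77
ee_pos: [0.5418, -0.1341, 0.1794]
tcp_rot: [2.123, 2.316, 0.0]
force: [1.7, -0.3, -0.2]
finger_gap: 0.0603
grip_force: 38.6
```

>>> {"fn": "apply_moves", "kwargs": {
  "steps": [
    [[0, 0, 0], [0.16, 0.024, 0], -1],
    [[0, 0, 0], [0.32, 0.048, 0], -1],
    [[0, 0, 0], [0.47, 0.073, 0], -1],
    [[0, 0, 0], [0.63, 0.098, 0], -1],
    [[0, 0, 0], [0.783, 0.122, 0], -1]
  ]
}}

```text
time: 7.18
ee_pos: [0.5526, 0.0242, 0.1796]
tcp_rot: [2.122, 2.316, 0.001]
force: [1.5, 0.9, -2.1]
finger_gap: 0.0602
grip_force: 38.6
```

>>> {"fn": "apply_moves", "kwargs": {
  "steps": [
    [[0, 0, 0], [0.18, 0.03, 0], -1],
    [[0, 0, 0], [0.36, 0.056, 0], -1],
    [[0, 0, 0], [0.54, 0.084, 0], -1],
    [[0, 0, 0], [0.7, 0.11, 0], -1],
    [[0, 0, 0], [0.783, 0.122, 0], -1]
  ]
}}

```text
time: 7.6
ee_pos: [0.5631, 0.1841, 0.1795]
tcp_rot: [-2.119, -2.319, -0.002]
force: [0.0, -0.6, -1.1]
finger_gap: 0.06
grip_force: 38.6
```

>>> {"fn": "apply_moves", "kwargs": {
  "steps": [
    [[0, 0, 0], [0, 0, 0], -1],
    [[0, 0, 0], [0, 0, 0], -1]
  ]
}}

```text
time: 7.77
ee_pos: [0.5631, 0.1814, 0.1793]
tcp_rot: [2.119, 2.319, -0.001]
force: [0.3, 0.3, -0.5]
finger_gap: 0.06
grip_force: 38.6
```

```bash
python3 - <<'E'
from h import *
T=toolT(); print(T[:3,3].round(4)); np.save("T2.npy",T)
im=manip.capture("wrist"); cv2.imwrite("pics/w2.png",im[:,:,::-1])
steps([.5647,.1798,.0235],1.66)
E
```

```text
[0.5631 0.1814 0.1793]
shift [-0.004  0.007  0.779] turn z -0.0 rows 3.734105592952891 0.005646556806212731
```

View pics/w2.png

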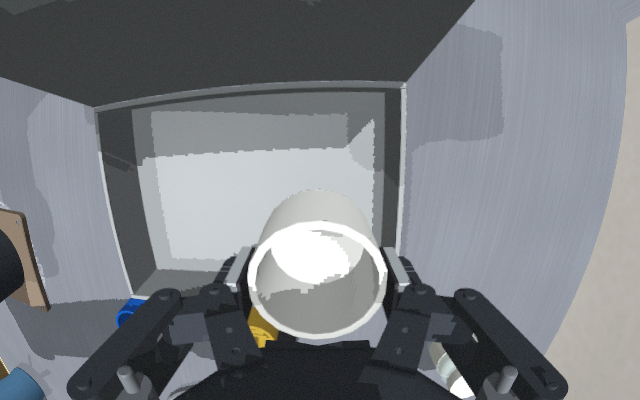

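The wrist view shows the ramekin held upright over the tote. The rear rim corners are at about (405,85) and (95,108).

```bash
python3 - <<'E'
from h import *
T=np.load("T2.npy")
P=plane("wrist",[[95,108],[405,85]],.07,T)[:,:2]; print(P,np.linalg.norm(P[1]-P[0]),np.degrees(np.arctan2(*(P[1]-P[0])[::-1])))
F=plane("wrist",[[236.8,106],[415.6,100.8]],.07,np.load("T1.npy"))[:,:2]
print("center",(P.sum(0)+F.sum(0))/4, "depth",P.mean(0)-F.mean(0))
c=np.array([.4956,.1672]);xt=np.array([-.108,.994]);yt=np.array([-.994,-.108])
for y in(145,-145):
  for x in (-105,105): print(x,y,proj("wrist",[*(c+x/1e3*xt+y/1e3*yt),.07],T).round(0))
E
```

```text
[[0.34126122 0.25286277]
 [0.62594663 0.28367451]] 0.28634794429850013 6.177126114960921
center [0.49527773 0.16552286] depth [-0.02334761  0.20549156]
-105 145 [[131. 296.]]
105 145 [[ 94. 105.]]
-105 -145 [[395. 302.]]
105 -145 [[408.  81.]]
```

>>> {"fn": "apply_moves", "kwargs": {
  "steps": [
    [[0, 0, 0], [0, 0.005, 0.15], -1],
    [[0, 0, 0], [0, 0.005, 0.32], -1],
    [[0, 0, 0], [0, 0.005, 0.5], -1],
    [[0, 0, 0], [0, 0.005, 0.62], -1],
    [[0, 0, 0], [0, 0.005, 0.69], -1]
  ]
}}

```text
time: 8.23
ee_pos: [0.562, 0.1788, 0.0375]
tcp_rot: [-2.122, -2.312, 0.008]
force: [-0.5, -0.4, -2.2]
finger_gap: 0.0602
grip_force: 38.6
```

>>> {"fn": "apply_moves", "kwargs": {
  "steps": [
    [[0, 0, 0], [0, 0, 0.02], -1],
    [[0, 0, 0], [0, 0, 0.04], -1],
    [[0, 0, 0], [0, 0, 0.05], -1],
    [[0, 0, 0], [0, 0, 0.06], -1],
    [[0, 0, 0], [0, 0, 0.06], -1]
  ]
}}

```text
time: 8.65
ee_pos: [0.5655, 0.181, 0.0307]
tcp_rot: [2.121, 2.316, 0.003]
force: [-0.6, -0.2, -0.9]
finger_gap: 0.0602
grip_force: 38.6
```

>>> {"fn": "apply_moves", "kwargs": {
  "steps": [
    [[0, 0, 0], [0, 0, 0.008], -1],
    [[0, 0, 0], [0, 0, 0.016], -1],
    [[0, 0, 0], [0, 0, 0.016], -1]
  ]
}}

```text
time: 8.9
ee_pos: [0.5653, 0.1812, 0.0275]
tcp_rot: [2.121, 2.316, 0.002]
force: [-1.3, 0.6, 3.0]
finger_gap: 0.06
grip_force: 39.0
```

>>> {"fn": "apply_moves", "kwargs": {
  "steps": [
    [[0, 0, 0], [0, 0, 0], 0.75],
    [[0, 0, 0], [0, 0, 0], 0.75],
    [[0, 0, 0], [0, 0, 0], 0.75],
    [[0, 0, 0], [0, 0, -0.05], 0.75],
    [[0, 0, 0], [0, 0, -0.15], 0.75]
  ]
}}

```text
time: 9.32
ee_pos: [0.562, 0.1805, 0.0539]
tcp_rot: [-2.119, -2.314, 0.008]
force: [-0.5, -0.5, 0.5]
finger_gap: 0.0749
grip_force: 0.0
```

>>> {"fn": "apply_moves", "kwargs": {
  "steps": [
    [[0, 0, 0], [0, 0, -0.18], 0.75],
    [[0, 0, 0], [0, 0, -0.36], 0.75],
    [[0, 0, 0], [0, 0, -0.54], 0.75],
    [[0, 0, 0], [0, 0, -0.65], 1],
    [[0, 0, 0], [0, 0, -0.65], 1]
  ]
}}

```text
time: 9.73
ee_pos: [0.5681, 0.1815, 0.1945]
tcp_rot: [2.116, 2.311, 0.016]
force: [0.9, -0.4, 0.6]
finger_gap: 0.0852
grip_force: 0.0
```

>>> {"fn": "apply_moves", "kwargs": {
  "steps": [
    [[0, 0, 0], [-0.1, -0.04, 0], 1],
    [[0, 0, 0], [-0.23, -0.09, 0], 1],
    [[0, 0, 0], [-0.38, -0.15, 0], 1],
    [[0, 0, 0], [-0.53, -0.21, 0], 1],
    [[0, 0, 0], [-0.68, -0.276, 0], 1]
  ]
}}

```text
time: 10.15
ee_pos: [0.5203, 0.0396, 0.1856]
tcp_rot: [-2.12, -2.317, 0.001]
force: [-0.2, -0.6, 0.1]
finger_gap: 0.085
grip_force: 0.0
```

>>> {"fn": "apply_moves", "kwargs": {
  "steps": [
    [[0, 0, 0], [-0.14, -0.05, 0], 1],
    [[0, 0, 0], [-0.28, -0.11, 0], 1],
    [[0, 0, 0], [-0.41, -0.165, 0], 1],
    [[0, 0, 0], [-0.55, -0.22, 0], 1],
    [[0, 0, 0], [-0.68, -0.276, 0], 1]
  ]
}}

```text
time: 10.57
ee_pos: [0.4772, -0.1009, 0.1857]
tcp_rot: [-2.121, -2.316, 0.001]
force: [-0.1, -0.1, -0.4]
finger_gap: 0.0852
grip_force: 0.0
```

>>> {"fn": "apply_moves", "kwargs": {
  "steps": [
    [[0, 0, 0], [-0.16, -0.065, 0], 1],
    [[0, 0, 0], [-0.32, -0.13, 0], 1],
    [[0, 0, 0], [-0.48, -0.2, 0], 1],
    [[0, 0, 0], [-0.62, -0.25, 0], 1],
    [[0, 0, 0], [-0.68, -0.276, 0], 1]
  ]
}}

```text
time: 10.98
ee_pos: [0.4339, -0.2429, 0.1859]
tcp_rot: [2.125, 2.314, -0.002]
force: [-0.9, 0.5, -0.2]
finger_gap: 0.0856
grip_force: 0.0
```

>>> {"fn": "apply_moves", "kwargs": {
  "steps": [
    [[0, 0, 0], [0, 0, 0], 1],
    [[0, 0, 0], [0, 0, 0], 1]
  ]
}}

```text
time: 11.15
ee_pos: [0.4347, -0.2402, 0.1856]
tcp_rot: [-2.123, -2.314, -0.001]
force: [-0.1, -0.2, -0.4]
finger_gap: 0.0851
grip_force: 0.0
```

```bash
python3 - <<'E'
from h import *
T=toolT(); print(T[:3,3].round(4)); o=rams(T)
a=min(o,key=lambda p:np.hypot(*(p-[.437,-.24])))
steps([*a,.052],1.66)
E
```

```text
[ 0.4347 -0.2402  0.1856]
0.89 [112. 219.] [ 0.2078 -0.2924] 0.79
0.78 [320. 195.] [ 0.4365 -0.2398] 0.97
0.68 [260. 275.] [ 0.3798 -0.3324] 0.91
0.6 [332. 320.] [ 0.4666 -0.3876] 0.78
0.47 [243.   2.] [ 0.3473 -0.0318] 0.84
shift [-0.005  0.007  0.669] turn z -0.0 rows 3.2070991062896015 0.005837905910414725
```

>>> {"fn": "apply_moves", "kwargs": {
  "steps": [
    [[0, 0, 0], [0, 0.007, 0.17], 1],
    [[0, 0, 0], [-0.005, 0.007, 0.35], 1],
    [[0, 0, 0], [-0.005, 0.007, 0.52], 1],
    [[0, 0, 0], [-0.005, 0.007, 0.62], 1],
    [[0, 0, 0], [-0.005, 0.007, 0.67], 1]
  ]
}}

```text
time: 11.67
ee_pos: [0.435, -0.2378, 0.0485]
tcp_rot: [-2.115, -2.314, 0.0]
force: [0.1, 0.8, -1.2]
finger_gap: 0.0853
grip_force: 0.0
```

>>> {"fn": "apply_moves", "kwargs": {
  "steps": [
    [[0, 0, 0], [0, 0, 0], 1],
    [[0, 0, 0], [0, 0, 0], -1],
    [[0, 0, 0], [0, 0, 0], -1],
    [[0, 0, 0], [0, 0, 0], -1],
    [[0, 0, 0], [0, 0, 0], -1]
  ]
}}

```text
time: 12.08
ee_pos: [0.4383, -0.242, 0.0545]
tcp_rot: [2.118, 2.313, 0.001]
force: [-0.6, 0.1, 4.7]
finger_gap: 0.0597
grip_force: 38.9
```

>>> {"fn": "apply_moves", "kwargs": {
  "steps": [
    [[0, 0, 0], [0, 0, 0], -1],
    [[0, 0, 0], [0, 0, 0], -1],
    [[0, 0, 0], [0, 0, 0], -1]
  ]
}}

```text
time: 12.33
ee_pos: [0.4383, -0.242, 0.0545]
tcp_rot: [2.119, 2.314, 0.001]
force: [0.2, 1.4, 6.5]
finger_gap: 0.0596
grip_force: 39.1
```

>>> {"fn": "apply_moves", "kwargs": {
  "steps": [
    [[0, 0, 0], [0, 0, -0.1], -1],
    [[0, 0, 0], [0, 0, -0.25], -1],
    [[0, 0, 0], [0, 0, -0.45], -1],
    [[0, 0, 0], [0, 0, -0.6], -1],
    [[0, 0, 0], [0, 0, -0.65], -1]
  ]
}}

```text
time: 12.75
ee_pos: [0.4388, -0.2428, 0.1879]
tcp_rot: [2.115, 2.31, 0.0]
force: [0.6, -0.1, -1.1]
finger_gap: 0.0596
grip_force: 39.0
```

>>> {"fn": "apply_moves", "kwargs": {
  "steps": [
    [[0, 0, 0], [0.1, 0.006, 0], -1],
    [[0, 0, 0], [0.23, 0.014, 0], -1],
    [[0, 0, 0], [0.37, 0.023, 0], -1],
    [[0, 0, 0], [0.52, 0.032, 0], -1],
    [[0, 0, 0], [0.67, 0.041, 0], -1]
  ]
}}

```text
time: 13.17
ee_pos: [0.432, -0.1053, 0.1806]
tcp_rot: [-2.122, -2.314, 0.001]
force: [0.4, -0.1, -1.3]
finger_gap: 0.06
grip_force: 38.9
```

>>> {"fn": "apply_moves", "kwargs": {
  "steps": [
    [[0, 0, 0], [0.14, 0.008, 0], -1],
    [[0, 0, 0], [0.27, 0.016, 0], -1],
    [[0, 0, 0], [0.4, 0.024, 0], -1],
    [[0, 0, 0], [0.53, 0.032, 0], -1],
    [[0, 0, 0], [0.67, 0.041, 0], -1]
  ]
}}

```text
time: 13.58
ee_pos: [0.4284, 0.0286, 0.1807]
tcp_rot: [-2.121, -2.315, 0.002]
force: [0.4, 0.1, -1.3]
finger_gap: 0.0599
grip_force: 38.9
```

>>> {"fn": "apply_moves", "kwargs": {
  "steps": [
    [[0, 0, 0], [0.16, 0.01, 0], -1],
    [[0, 0, 0], [0.32, 0.02, 0], -1],
    [[0, 0, 0], [0.48, 0.03, 0], -1],
    [[0, 0, 0], [0.61, 0.038, 0], -1],
    [[0, 0, 0], [0.67, 0.041, 0], -1]
  ]
}}

```text
time: 14.0
ee_pos: [0.4245, 0.1641, 0.1807]
tcp_rot: [-2.117, -2.318, 0.002]
force: [-0.8, -0.6, -1.1]
finger_gap: 0.0596
grip_force: 38.9
```

>>> {"fn": "apply_moves", "kwargs": {
  "steps": [
    [[0, 0, 0], [0, 0, 0], -1],
    [[0, 0, 0], [0, 0, 0], -1]
  ]
}}

```text
time: 14.17
ee_pos: [0.425, 0.1618, 0.1809]
tcp_rot: [-2.119, -2.318, 0.003]
force: [0.3, -1.8, -1.7]
finger_gap: 0.0598
grip_force: 38.9
```

>>> {"fn": "apply_moves", "kwargs": {
  "steps": [
    [[0, 0, 0], [0, 0, 0.15], -1],
    [[0, 0, 0], [0, 0, 0.32], -1],
    [[0, 0, 0], [0, 0, 0.5], -1],
    [[0, 0, 0], [0, 0, 0.63], -1],
    [[0, 0, 0], [0, 0, 0.69], -1]
  ]
}}

```text
time: 14.58
ee_pos: [0.4225, 0.1598, 0.0397]
tcp_rot: [-2.121, -2.311, 0.01]
force: [0.2, -0.4, -0.5]
finger_gap: 0.0595
grip_force: 38.8
```

>>> {"fn": "apply_moves", "kwargs": {
  "steps": [
    [[0, 0, 0], [0, 0, 0.02], -1],
    [[0, 0, 0], [0, 0, 0.035], -1],
    [[0, 0, 0], [0, 0, 0.045], -1],
    [[0, 0, 0], [0, 0, 0.055], -1],
    [[0, 0, 0], [0, 0, 0.06], -1]
  ]
}}

```text
time: 15.0
ee_pos: [0.427, 0.1616, 0.0331]
tcp_rot: [2.121, 2.315, 0.003]
force: [0.1, -0.8, -0.9]
finger_gap: 0.06
grip_force: 38.8
```

>>> {"fn": "apply_moves", "kwargs": {
  "steps": [
    [[0, 0, 0], [0, 0, 0.004], -1],
    [[0, 0, 0], [0, 0, 0.004], -1]
  ]
}}

```text
time: 15.17
ee_pos: [0.4264, 0.1617, 0.0319]
tcp_rot: [2.121, 2.316, 0.002]
force: [0.1, -0.5, -2.0]
finger_gap: 0.0595
grip_force: 38.8
```

>>> {"fn": "apply_moves", "kwargs": {
  "steps": [
    [[0, 0, 0], [0, 0, 0.006], -1],
    [[0, 0, 0], [0, 0, 0.0125], -1],
    [[0, 0, 0], [0, 0, 0.0125], -1]
  ]
}}

```text
time: 15.42
ee_pos: [0.4263, 0.1619, 0.0295]
tcp_rot: [2.121, 2.317, 0.001]
force: [-1.2, 0.1, 3.6]
finger_gap: 0.0594
grip_force: 39.4
```

>>> {"fn": "apply_moves", "kwargs": {
  "steps": [
    [[0, 0, 0], [0, 0, 0], 0.75],
    [[0, 0, 0], [0, 0, 0], 0.75],
    [[0, 0, 0], [0, 0, 0], 0.75],
    [[0, 0, 0], [0, 0, -0.05], 0.75],
    [[0, 0, 0], [0, 0, -0.15], 0.75]
  ]
}}

```text
time: 15.83
ee_pos: [0.4238, 0.1613, 0.0573]
tcp_rot: [-2.119, -2.314, 0.007]
force: [1.1, 0.6, 0.7]
finger_gap: 0.0749
grip_force: 0.0
```

>>> {"fn": "apply_moves", "kwargs": {
  "steps": [
    [[0, 0, 0], [0, 0, -0.18], 0.75],
    [[0, 0, 0], [0, 0, -0.36], 0.75],
    [[0, 0, 0], [0, 0, -0.54], 0.75],
    [[0, 0, 0], [0, 0, -0.62], 1],
    [[0, 0, 0], [0, 0, -0.62], 1]
  ]
}}

```text
time: 16.25
ee_pos: [0.4292, 0.1622, 0.1892]
tcp_rot: [2.117, 2.312, 0.014]
force: [0.4, 0.2, 0.1]
finger_gap: 0.0854
grip_force: 0.0
```

>>> {"fn": "apply_moves", "kwargs": {
  "steps": [
    [[0, 0, 0], [-0.1, 0, 0], 1],
    [[0, 0, 0], [-0.23, 0, 0], 1],
    [[0, 0, 0], [-0.38, 0, 0], 1],
    [[0, 0, 0], [-0.53, 0, 0], 1],
    [[0, 0, 0], [-0.69, -0.01, 0], 1]
  ]
}}

```text
time: 16.67
ee_pos: [0.4353, 0.0231, 0.182]
tcp_rot: [-2.12, -2.317, 0.001]
force: [1.2, 0.4, -0.5]
finger_gap: 0.085
grip_force: 0.0
```

>>> {"fn": "apply_moves", "kwargs": {
  "steps": [
    [[0, 0, 0], [-0.14, 0, 0], 1],
    [[0, 0, 0], [-0.28, 0, 0], 1],
    [[0, 0, 0], [-0.41, 0, 0], 1],
    [[0, 0, 0], [-0.55, 0, 0], 1],
    [[0, 0, 0], [-0.69, -0.01, 0], 1]
  ]
}}

```text
time: 17.08
ee_pos: [0.4455, -0.1147, 0.182]
tcp_rot: [-2.121, -2.316, 0.0]
force: [0.1, 0.9, -0.2]
finger_gap: 0.0855
grip_force: 0.0
```

>>> {"fn": "apply_moves", "kwargs": {
  "steps": [
    [[0, 0, 0], [-0.14, 0, 0], 1],
    [[0, 0, 0], [-0.28, 0, 0], 1],
    [[0, 0, 0], [-0.41, 0, 0], 1],
    [[0, 0, 0], [-0.55, 0, 0], 1],
    [[0, 0, 0], [-0.69, -0.01, 0], 1]
  ]
}}

```text
time: 17.5
ee_pos: [0.4557, -0.2522, 0.1818]
tcp_rot: [-2.121, -2.315, -0.0]
force: [0.2, 0.4, 0.3]
finger_gap: 0.0857
grip_force: 0.0
```

>>> {"fn": "apply_moves", "kwargs": {
  "steps": [
    [[0, 0, 0], [-0.16, 0, 0], 1],
    [[0, 0, 0], [-0.32, 0, 0], 1],
    [[0, 0, 0], [-0.48, 0, 0], 1],
    [[0, 0, 0], [-0.63, -0.01, 0], 1],
    [[0, 0, 0], [-0.69, -0.015, 0], 1]
  ]
}}

```text
time: 17.92
ee_pos: [0.4647, -0.392, 0.1818]
tcp_rot: [-2.124, -2.314, 0.001]
force: [0.3, -0.1, -0.1]
finger_gap: 0.085
grip_force: 0.0
```

>>> {"fn": "apply_moves", "kwargs": {
  "steps": [
    [[0, 0, 0], [0, 0, 0], 1],
    [[0, 0, 0], [0, 0, 0], 1]
  ]
}}

```text
time: 18.08
ee_pos: [0.4649, -0.3883, 0.1818]
tcp_rot: [-2.121, -2.314, -0.001]
force: [-0.1, 0.7, -0.9]
finger_gap: 0.0855
grip_force: 0.0
```

```bash
python3 - <<'E'
from h import *
T=toolT(); print(T[:3,3].round(4)); o=rams(T)
a=min(o,key=lambda p:np.hypot(*(p-[.466,-.387])))
steps([*a,.052],1.66)
E
```

```text
[ 0.4649 -0.3883  0.1818]
0.85 [246. 330.] [ 0.3861 -0.5807] 0.4
0.8 [223. 128.] [ 0.3799 -0.3323] 0.96
0.7 [84. 99.] [ 0.2097 -0.3045] 0.79
0.6 [323. 195.] [ 0.4663 -0.3862] 0.97
shift [0.004 0.006 0.651] turn z -0.0 rows 3.1222860337930407 0.002478694906389599
```

>>> {"fn": "apply_moves", "kwargs": {
  "steps": [
    [[0, 0, 0], [0, 0.006, 0.17], 1],
    [[0, 0, 0], [0.004, 0.006, 0.35], 1],
    [[0, 0, 0], [0.004, 0.006, 0.52], 1],
    [[0, 0, 0], [0.004, 0.006, 0.61], 1],
    [[0, 0, 0], [0.004, 0.006, 0.65], 1]
  ]
}}

```text
time: 18.6
ee_pos: [0.4649, -0.3841, 0.0488]
tcp_rot: [-2.114, -2.313, -0.002]
force: [-0.7, -0.9, 0.3]
finger_gap: 0.0854
grip_force: 0.0
```

>>> {"fn": "apply_moves", "kwargs": {
  "steps": [
    [[0, 0, 0], [0, 0, 0], 1],
    [[0, 0, 0], [0, 0, 0], -1],
    [[0, 0, 0], [0, 0, 0], -1],
    [[0, 0, 0], [0, 0, 0], -1],
    [[0, 0, 0], [0, 0, 0], -1]
  ]
}}

```text
time: 19.02
ee_pos: [0.468, -0.3894, 0.0557]
tcp_rot: [2.118, 2.313, -0.0]
force: [1.1, 0.7, 4.9]
finger_gap: 0.0604
grip_force: 38.8
```

>>> {"fn": "apply_moves", "kwargs": {
  "steps": [
    [[0, 0, 0], [0, 0, 0], -1],
    [[0, 0, 0], [0, 0, 0], -1],
    [[0, 0, 0], [0, 0, 0], -1]
  ]
}}

```text
time: 19.27
ee_pos: [0.468, -0.3894, 0.0557]
tcp_rot: [2.119, 2.313, -0.0]
force: [0.3, 0.9, 6.5]
finger_gap: 0.0603
grip_force: 38.9
```

>>> {"fn": "apply_moves", "kwargs": {
  "steps": [
    [[0, 0, 0], [0, 0, -0.1], -1],
    [[0, 0, 0], [0, 0, -0.25], -1],
    [[0, 0, 0], [0, 0, -0.45], -1],
    [[0, 0, 0], [0, 0, -0.6], -1],
    [[0, 0, 0], [0, 0, -0.65], -1]
  ]
}}

```text
time: 19.68
ee_pos: [0.4685, -0.3904, 0.1896]
tcp_rot: [2.115, 2.309, -0.002]
force: [1.4, -0.1, -0.2]
finger_gap: 0.0607
grip_force: 39.1
```

>>> {"fn": "apply_moves", "kwargs": {
  "steps": [
    [[0, 0, 0], [0.14, 0.04, 0], -1],
    [[0, 0, 0], [0.3, 0.09, 0], -1],
    [[0, 0, 0], [0.47, 0.14, 0], -1],
    [[0, 0, 0], [0.64, 0.195, 0], -1],
    [[0, 0, 0], [0.812, 0.247, 0], -1]
  ]
}}

```text
time: 20.1
ee_pos: [0.5009, -0.2203, 0.1817]
tcp_rot: [-2.122, -2.315, 0.0]
force: [1.0, 0.8, -1.0]
finger_gap: 0.0603
grip_force: 39.0
```

>>> {"fn": "apply_moves", "kwargs": {
  "steps": [
    [[0, 0, 0], [0.165, 0.05, 0], -1],
    [[0, 0, 0], [0.33, 0.1, 0], -1],
    [[0, 0, 0], [0.49, 0.15, 0], -1],
    [[0, 0, 0], [0.65, 0.2, 0], -1],
    [[0, 0, 0], [0.812, 0.247, 0], -1]
  ]
}}

```text
time: 20.52
ee_pos: [0.5359, -0.0541, 0.1818]
tcp_rot: [-2.121, -2.316, 0.001]
force: [1.1, 0.7, -1.9]
finger_gap: 0.0605
grip_force: 39.0
```

>>> {"fn": "apply_moves", "kwargs": {
  "steps": [
    [[0, 0, 0], [0.18, 0.055, 0], -1],
    [[0, 0, 0], [0.36, 0.11, 0], -1],
    [[0, 0, 0], [0.54, 0.165, 0], -1],
    [[0, 0, 0], [0.72, 0.22, 0], -1],
    [[0, 0, 0], [0.812, 0.247, 0], -1]
  ]
}}

```text
time: 20.93
ee_pos: [0.5709, 0.1139, 0.1817]
tcp_rot: [-2.118, -2.318, -0.0]
force: [-0.7, -0.4, -1.5]
finger_gap: 0.0604
grip_force: 39.0
```

>>> {"fn": "apply_moves", "kwargs": {
  "steps": [
    [[0, 0, 0], [0, 0, 0], -1],
    [[0, 0, 0], [0, 0, 0], -1]
  ]
}}

```text
time: 21.1
ee_pos: [0.5707, 0.1111, 0.1816]
tcp_rot: [-2.118, -2.319, 0.003]
force: [1.1, -0.8, -1.2]
finger_gap: 0.0601
grip_force: 39.0
```

>>> {"fn": "apply_moves", "kwargs": {
  "steps": [
    [[0, 0, 0], [0, 0, 0.15], -1],
    [[0, 0, 0], [0, 0, 0.32], -1],
    [[0, 0, 0], [0, 0, 0.5], -1],
    [[0, 0, 0], [0, 0, 0.63], -1],
    [[0, 0, 0], [0, 0, 0.69], -1]
  ]
}}

```text
time: 21.52
ee_pos: [0.5676, 0.1086, 0.0398]
tcp_rot: [-2.12, -2.31, 0.01]
force: [-1.3, 0.1, -1.8]
finger_gap: 0.0603
grip_force: 39.0
```

>>> {"fn": "apply_moves", "kwargs": {
  "steps": [
    [[0, 0, 0], [0, 0, 0.02], -1],
    [[0, 0, 0], [0, 0, 0.035], -1],
    [[0, 0, 0], [0, 0, 0.045], -1],
    [[0, 0, 0], [0, 0, 0.055], -1],
    [[0, 0, 0], [0, 0, 0.06], -1]
  ]
}}

```text
time: 21.93
ee_pos: [0.5728, 0.1102, 0.0345]
tcp_rot: [2.12, 2.315, 0.003]
force: [0.3, 0.0, -0.8]
finger_gap: 0.0603
grip_force: 39.0
```

>>> {"fn": "apply_moves", "kwargs": {
  "steps": [
    [[0, 0, 0], [0, 0, 0.005], -1],
    [[0, 0, 0], [0, 0, 0.01], -1],
    [[0, 0, 0], [0, 0, 0.015], -1],
    [[0, 0, 0], [0, 0, 0.015], -1]
  ]
}}

```text
time: 22.27
ee_pos: [0.5719, 0.1105, 0.0308]
tcp_rot: [2.121, 2.317, 0.001]
force: [-1.0, 1.1, 3.2]
finger_gap: 0.0602
grip_force: 39.4
```

>>> {"fn": "apply_moves", "kwargs": {
  "steps": [
    [[0, 0, 0], [0, 0, 0], 0.75],
    [[0, 0, 0], [0, 0, 0], 0.75],
    [[0, 0, 0], [0, 0, 0], 0.75],
    [[0, 0, 0], [0, 0, -0.05], 0.75],
    [[0, 0, 0], [0, 0, -0.15], 0.75]
  ]
}}

```text
time: 22.68
ee_pos: [0.569, 0.1101, 0.0576]
tcp_rot: [-2.119, -2.313, 0.007]
force: [-0.4, -0.6, -0.4]
finger_gap: 0.0747
grip_force: 0.0
```

>>> {"fn": "apply_moves", "kwargs": {
  "steps": [
    [[0, 0, 0], [0, 0, -0.18], 0.75],
    [[0, 0, 0], [0, 0, -0.36], 0.75],
    [[0, 0, 0], [0, 0, -0.54], 0.75],
    [[0, 0, 0], [0, 0, -0.62], 1],
    [[0, 0, 0], [0, 0, -0.62], 1]
  ]
}}

```text
time: 23.1
ee_pos: [0.5748, 0.1104, 0.191]
tcp_rot: [2.116, 2.311, 0.013]
force: [0.4, -0.0, 0.9]
finger_gap: 0.0854
grip_force: 0.0
```

>>> {"fn": "apply_moves", "kwargs": {
  "steps": [
    [[0, 0, 0], [-0.11, -0.06, 0], 1],
    [[0, 0, 0], [-0.25, -0.135, 0], 1],
    [[0, 0, 0], [-0.4, -0.22, 0], 1],
    [[0, 0, 0], [-0.55, -0.3, 0], 1],
    [[0, 0, 0], [-0.707, -0.384, 0], 1]
  ]
}}

```text
time: 23.52
ee_pos: [0.5057, -0.0381, 0.1826]
tcp_rot: [-2.119, -2.317, 0.001]
force: [0.1, -0.6, -0.0]
finger_gap: 0.0855
grip_force: 0.0
```

>>> {"fn": "apply_moves", "kwargs": {
  "steps": [
    [[0, 0, 0], [-0.14, -0.076, 0], 1],
    [[0, 0, 0], [-0.28, -0.15, 0], 1],
    [[0, 0, 0], [-0.42, -0.23, 0], 1],
    [[0, 0, 0], [-0.57, -0.31, 0], 1],
    [[0, 0, 0], [-0.707, -0.384, 0], 1]
  ]
}}

```text
time: 23.93
ee_pos: [0.4416, -0.186, 0.1827]
tcp_rot: [-2.121, -2.315, 0.001]
force: [1.3, 0.3, -0.1]
finger_gap: 0.0856
grip_force: 0.0
```

>>> {"fn": "apply_moves", "kwargs": {
  "steps": [
    [[0, 0, 0], [-0.16, -0.086, 0], 1],
    [[0, 0, 0], [-0.32, -0.17, 0], 1],
    [[0, 0, 0], [-0.48, -0.26, 0], 1],
    [[0, 0, 0], [-0.63, -0.34, 0], 1],
    [[0, 0, 0], [-0.707, -0.384, 0], 1]
  ]
}}

```text
time: 24.35
ee_pos: [0.3772, -0.335, 0.1829]
tcp_rot: [-2.124, -2.313, 0.001]
force: [0.2, 0.5, 0.9]
finger_gap: 0.0853
grip_force: 0.0
```

>>> {"fn": "apply_moves", "kwargs": {
  "steps": [
    [[0, 0, 0], [0, 0, 0], 1],
    [[0, 0, 0], [0, 0, 0], 1]
  ]
}}

```text
time: 24.52
ee_pos: [0.3783, -0.3325, 0.1827]
tcp_rot: [-2.123, -2.313, -0.001]
force: [-0.2, -0.3, -0.8]
finger_gap: 0.0855
grip_force: 0.0
```

```bash
python3 - <<'E'
from h import *
T=toolT(); print(T[:3,3].round(4)); o=rams(T)
a=min(o,key=lambda p:np.hypot(*(p-[.38,-.332])))
steps([*a,.052],1.66)
E
```

```text
[ 0.3783 -0.3325  0.1827]
0.78 [143. 147.] [ 0.2028 -0.2997] 0.79
0.62 [588. 149.] [ 0.6842 -0.2466] 0.68
0.61 [320. 199.] [ 0.3795 -0.3325] 0.97
shift [-0.007  0.002  0.655] turn z -0.0 rows 3.1410633721930865 0.006578144802839752
```

>>> {"fn": "apply_moves", "kwargs": {
  "steps": [
    [[0, 0, 0], [0, 0.003, 0.17], 1],
    [[0, 0, 0], [-0.005, 0.003, 0.35], 1],
    [[0, 0, 0], [-0.005, 0.003, 0.52], 1],
    [[0, 0, 0], [-0.005, 0.003, 0.61], 1],
    [[0, 0, 0], [-0.005, 0.003, 0.655], 1]
  ]
}}

```text
time: 25.03
ee_pos: [0.3788, -0.3298, 0.0491]
tcp_rot: [-2.115, -2.314, -0.002]
force: [-0.1, 0.4, 1.2]
finger_gap: 0.0853
grip_force: 0.0
```

>>> {"fn": "apply_moves", "kwargs": {
  "steps": [
    [[0, 0, 0], [0, 0, 0], 1],
    [[0, 0, 0], [0, 0, 0], -1],
    [[0, 0, 0], [0, 0, 0], -1],
    [[0, 0, 0], [0, 0, 0], -1],
    [[0, 0, 0], [0, 0, 0], -1]
  ]
}}

```text
time: 25.45
ee_pos: [0.3812, -0.3349, 0.0552]
tcp_rot: [2.118, 2.314, -0.001]
force: [0.4, 0.9, 3.5]
finger_gap: 0.0615
grip_force: 38.6
```

>>> {"fn": "apply_moves", "kwargs": {
  "steps": [
    [[0, 0, 0], [0, 0, 0], -1],
    [[0, 0, 0], [0, 0, 0], -1],
    [[0, 0, 0], [0, 0, 0], -1]
  ]
}}

```text
time: 25.7
ee_pos: [0.3812, -0.3349, 0.0552]
tcp_rot: [2.119, 2.314, -0.0]
force: [0.9, 1.4, 6.6]
finger_gap: 0.0613
grip_force: 38.8
```

>>> {"fn": "apply_moves", "kwargs": {
  "steps": [
    [[0, 0, 0], [0, 0, -0.1], -1],
    [[0, 0, 0], [0, 0, -0.25], -1],
    [[0, 0, 0], [0, 0, -0.45], -1],
    [[0, 0, 0], [0, 0, -0.6], -1],
    [[0, 0, 0], [0, 0, -0.65], -1]
  ]
}}

```text
time: 26.12
ee_pos: [0.3815, -0.3357, 0.1886]
tcp_rot: [2.115, 2.31, -0.003]
force: [0.5, -0.3, -1.5]
finger_gap: 0.0612
grip_force: 39.3
```

>>> {"fn": "apply_moves", "kwargs": {
  "steps": [
    [[0, 0, 0], [0.11, 0.02, 0], -1],
    [[0, 0, 0], [0.25, 0.05, 0], -1],
    [[0, 0, 0], [0.4, 0.085, 0], -1],
    [[0, 0, 0], [0.55, 0.116, 0], -1],
    [[0, 0, 0], [0.703, 0.148, 0], -1]
  ]
}}

```text
time: 26.53
ee_pos: [0.3961, -0.1892, 0.1815]
tcp_rot: [-2.122, -2.314, 0.0]
force: [-0.1, -0.2, -1.4]
finger_gap: 0.0606
grip_force: 39.2
```

>>> {"fn": "apply_moves", "kwargs": {
  "steps": [
    [[0, 0, 0], [0.14, 0.03, 0], -1],
    [[0, 0, 0], [0.28, 0.06, 0], -1],
    [[0, 0, 0], [0.42, 0.088, 0], -1],
    [[0, 0, 0], [0.56, 0.118, 0], -1],
    [[0, 0, 0], [0.703, 0.148, 0], -1]
  ]
}}

```text
time: 26.95
ee_pos: [0.4132, -0.0466, 0.1816]
tcp_rot: [-2.121, -2.315, 0.001]
force: [0.8, 0.6, -1.4]
finger_gap: 0.0609
grip_force: 39.2
```

>>> {"fn": "apply_moves", "kwargs": {
  "steps": [
    [[0, 0, 0], [0.16, 0.035, 0], -1],
    [[0, 0, 0], [0.32, 0.068, 0], -1],
    [[0, 0, 0], [0.48, 0.1, 0], -1],
    [[0, 0, 0], [0.63, 0.133, 0], -1],
    [[0, 0, 0], [0.703, 0.148, 0], -1]
  ]
}}

```text
time: 27.37
ee_pos: [0.4303, 0.0972, 0.1816]
tcp_rot: [-2.118, -2.318, 0.001]
force: [0.3, 0.1, -3.0]
finger_gap: 0.0612
grip_force: 39.2
```

>>> {"fn": "apply_moves", "kwargs": {
  "steps": [
    [[0, 0, 0], [0, 0, 0], -1],
    [[0, 0, 0], [0, 0, 0], -1]
  ]
}}

```text
time: 27.53
ee_pos: [0.4304, 0.0949, 0.1816]
tcp_rot: [-2.118, -2.318, 0.003]
force: [0.2, 0.1, -2.6]
finger_gap: 0.0611
grip_force: 39.2
```

```bash
python3 - <<'E'
from h import *
rams(z0=.005)
E
```

```text
0.92 [458. 182.] [0.5712 0.113 ] 0.97
0.91 [216. 264.] [ 0.3306 -0.0178] 0.21
0.9 [318. 117.] [0.4256 0.1637] 0.96
0.79 [461. 115.] [0.5647 0.1818] 0.95
0.6 [319. 266.] [0.4264 0.0547] 0.25
0.57 [169. 392.] [ 0.2126 -0.3186] 0.59
```

>>> {"fn": "apply_moves", "kwargs": {
  "steps": [
    [[0, 0, 0], [0, 0, 0.15], -1],
    [[0, 0, 0], [0, 0, 0.32], -1],
    [[0, 0, 0], [0, 0, 0.5], -1],
    [[0, 0, 0], [0, 0, 0.63], -1],
    [[0, 0, 0], [0, 0, 0.69], -1]
  ]
}}

```text
time: 28.05
ee_pos: [0.428, 0.0931, 0.0408]
tcp_rot: [-2.121, -2.31, 0.008]
force: [0.5, 0.4, -1.0]
finger_gap: 0.0611
grip_force: 39.2
```

>>> {"fn": "apply_moves", "kwargs": {
  "steps": [
    [[0, 0, 0], [0, 0, 0.02], -1],
    [[0, 0, 0], [0, 0, 0.035], -1],
    [[0, 0, 0], [0, 0, 0.045], -1],
    [[0, 0, 0], [0, 0, 0.055], -1],
    [[0, 0, 0], [0, 0, 0.06], -1]
  ]
}}

```text
time: 28.47
ee_pos: [0.4323, 0.0942, 0.0339]
tcp_rot: [2.121, 2.315, 0.003]
force: [-0.8, -0.2, -2.2]
finger_gap: 0.0611
grip_force: 39.2
```

>>> {"fn": "apply_moves", "kwargs": {
  "steps": [
    [[0, 0, 0], [0, 0, 0.005], -1],
    [[0, 0, 0], [0, 0, 0.01], -1],
    [[0, 0, 0], [0, 0, 0.016], -1],
    [[0, 0, 0], [0, 0, 0.016], -1]
  ]
}}

```text
time: 28.8
ee_pos: [0.4317, 0.0946, 0.0302]
tcp_rot: [2.121, 2.317, 0.001]
force: [-0.8, -0.1, 1.9]
finger_gap: 0.0611
grip_force: 39.5
```

>>> {"fn": "apply_moves", "kwargs": {
  "steps": [
    [[0, 0, 0], [0, 0, 0], 0.75],
    [[0, 0, 0], [0, 0, 0], 0.75],
    [[0, 0, 0], [0, 0, 0], 0.75],
    [[0, 0, 0], [0, 0, -0.05], 0.75],
    [[0, 0, 0], [0, 0, -0.15], 0.75]
  ]
}}

```text
time: 29.22
ee_pos: [0.4291, 0.0944, 0.0582]
tcp_rot: [-2.119, -2.314, 0.006]
force: [-0.0, 0.5, -0.0]
finger_gap: 0.0747
grip_force: 0.0
```

>>> {"fn": "apply_moves", "kwargs": {
  "steps": [
    [[0, 0, 0], [0, 0, -0.18], 0.75],
    [[0, 0, 0], [0, 0, -0.36], 0.75],
    [[0, 0, 0], [0, 0, -0.54], 0.75],
    [[0, 0, 0], [0, 0, -0.72], 0.75],
    [[0, 0, 0], [0, 0, -0.9], 0.75]
  ]
}}

```text
time: 29.63
ee_pos: [0.4308, 0.0945, 0.2423]
tcp_rot: [2.121, 2.316, 0.001]
force: [0.3, 0.8, -0.3]
finger_gap: 0.0749
grip_force: 0.0
```

>>> {"fn": "apply_moves", "kwargs": {
  "steps": [
    [[0, 0, 0], [0, 0, -0.17], 0.75],
    [[0, 0, 0], [0, 0, -0.34], 0.75],
    [[0, 0, 0], [0, 0, -0.5], -1],
    [[0, 0, 0], [0, 0, -0.6], -1],
    [[0, 0, 0], [0, 0, -0.6], -1]
  ]
}}

```text
time: 30.05
ee_pos: [0.4328, 0.0945, 0.3666]
tcp_rot: [2.116, 2.311, 0.012]
force: [0.7, -0.4, 0.5]
finger_gap: 0.039
grip_force: 0.0
```

```bash
python3 - <<'E'
from h import *
T=toolT(); print(T[:3,3].round(4)); im=manip.capture("wrist"); cv2.imwrite("pics/w3.png",im[:,:,::-1]); rams(T,z0=.005)
E
```

```text
[0.4328 0.0945 0.3666]
0.96 [253. 224.] [ 0.3417 -0.0231] 0.96
0.84 [317. 109.] [0.4275 0.1641] 0.94
0.7 [405. 110.] [0.5674 0.1814] 0.95
0.6 [316. 157.] [0.4332 0.0963] 0.97
0.58 [405. 155.] [0.5743 0.1127] 0.95
0.54 [191. 333.] [ 0.1894 -0.3209] 0.1
```

View pics/w3.png

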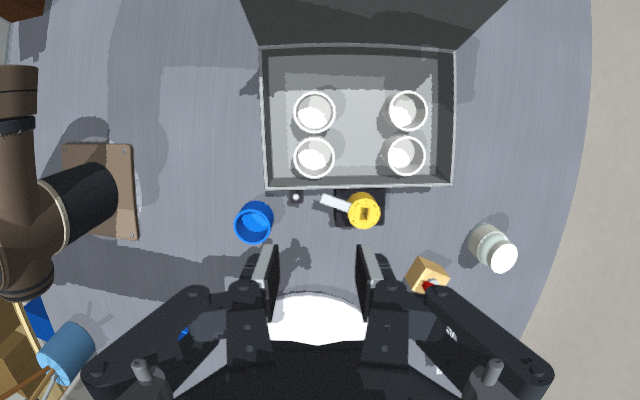

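All four ramekins stand upright in the tote at about (315,110), (407,110), (315,157) and (405,155). Next, the fingers go behind the lid.

>>> {"fn": "apply_moves", "kwargs": {
  "steps": [
    [[0, 0, 0], [0.12, 0.03, 0], -1],
    [[0, 0, 0], [0.25, 0.06, 0], -1],
    [[0, 0, 0], [0.39, 0.1, 0], -1],
    [[0, 0, 0], [0.52, 0.13, 0], -1],
    [[0, 0, 0], [0.65, 0.165, 0], -1]
  ]
}}

```text
time: 30.62
ee_pos: [0.4517, 0.2279, 0.3569]
tcp_rot: [-2.12, -2.315, 0.006]
force: [0.2, 0.1, 0.4]
finger_gap: -0.0003
grip_force: 0.0
```

>>> {"fn": "apply_moves", "kwargs": {
  "steps": [
    [[0, 0, 0], [0.15, 0.04, 0], -1],
    [[0, 0, 0], [0.3, 0.08, 0], -1],
    [[0, 0, 0], [0.45, 0.12, 0], -1],
    [[0, 0, 0], [0.58, 0.15, 0], -1],
    [[0, 0, 0], [0.65, 0.165, 0], -1]
  ]
}}

```text
time: 31.03
ee_pos: [0.4732, 0.3613, 0.3563]
tcp_rot: [-2.118, -2.317, 0.007]
force: [-0.2, -1.0, 0.1]
finger_gap: -0.0
grip_force: 0.0
```

>>> {"fn": "apply_moves", "kwargs": {
  "steps": [
    [[0, 0, 0], [0, 0, 0], -1],
    [[0, 0, 0], [0, 0, 0], -1]
  ]
}}

```text
time: 31.2
ee_pos: [0.4736, 0.3589, 0.3577]
tcp_rot: [-2.12, -2.318, 0.006]
force: [-0.3, -0.8, -0.2]
finger_gap: -0.0002
grip_force: 0.0
```

```bash
python3 - <<'E'
from h import *
T=toolT(); print(T[:3,3].round(4)); im=manip.capture("scene"); cv2.imwrite("pics/s3.png",cv2.resize(im[60:300,320:600,::-1],None,fx=2,fy=2))
E
```

```text
[0.4736 0.3589 0.3577]
```

View pics/s3.png

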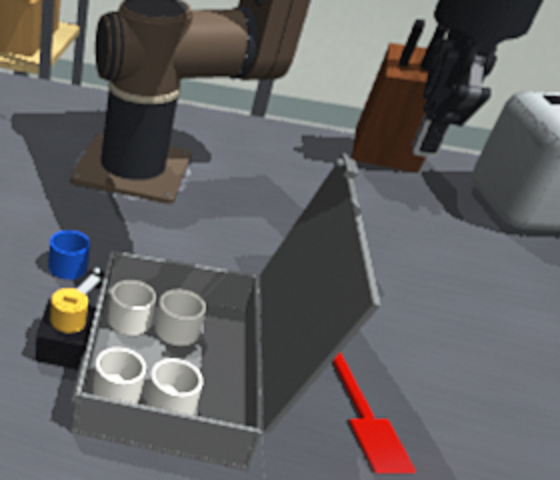

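The scene crop shows the ramekins in the tote and the lid leaning back with its free edge running from (347,165) to (378,300). The gripper is clear, above and behind it.

```bash
python3 - <<'E'
from h import *
c=np.array([.4953,.1655,0]);xt=np.array([-.108,.994,0]);yt=np.array([-.994,-.108,0]);z=np.array([0,0,1])
for th in (1.65,1.7,1.75,1.8,1.85,1.9):
  E=[c+xt*(.105-.21*np.cos(th))+yt*y+z*(.0705+.21*np.sin(th)) for y in(.145,-.145)]
  print(th,proj("scene",E).round(1).tolist(),proj("top",E).round(1).tolist())
E
```

```text
1.65 [[476.2, 131.7], [486.0, 204.7]] [[200.2, 244.0], [189.2, 149.0]]
1.7 [[480.6, 132.7], [491.8, 206.2]] [[196.8, 244.5], [185.9, 149.5]]
1.75 [[484.8, 133.9], [497.4, 207.8]] [[193.5, 244.9], [182.6, 150.1]]
1.8 [[489.0, 135.2], [503.0, 209.7]] [[190.3, 245.4], [179.5, 150.7]]
1.85 [[493.0, 136.8], [508.4, 211.8]] [[187.2, 245.9], [176.4, 151.3]]
1.9 [[497.0, 138.5], [513.6, 214.1]] [[184.2, 246.3], [173.5, 151.9]]
```

>>> {"fn": "apply_moves", "kwargs": {
  "steps": [
    [[0, 0, 0], [0, 0, 0.12], -1],
    [[0, 0, 0], [0, 0, 0.26], -1],
    [[0, 0, 0], [0, 0, 0.4], -1],
    [[0, 0, 0], [0, 0, 0.5], -1],
    [[0, 0, 0], [0, 0, 0.54], -1]
  ]
}}

```text
time: 31.67
ee_pos: [0.4726, 0.3567, 0.2475]
tcp_rot: [-2.123, -2.314, 0.01]
force: [-1.3, -1.4, -0.2]
finger_gap: 0.0
grip_force: 0.0
```

>>> {"fn": "apply_moves", "kwargs": {
  "steps": [
    [[0, 0, 0], [-0.05, 0, 0], -1],
    [[0, 0, 0], [-0.12, 0, 0], -1],
    [[0, 0, 0], [-0.2, 0, 0], -1],
    [[0, 0, 0], [-0.28, 0, 0], -1],
    [[0, 0, 0], [-0.35, 0, 0], -1]
  ]
}}

```text
time: 32.08
ee_pos: [0.482, 0.2884, 0.2553]
tcp_rot: [2.121, 2.314, 0.01]
force: [0.7, 3.1, 1.4]
finger_gap: 0.0
grip_force: 1.1
```

>>> {"fn": "apply_moves", "kwargs": {
  "steps": [
    [[0, 0, 0], [-0.06, 0, 0.005], -1],
    [[0, 0, 0], [-0.13, 0, 0.01], -1],
    [[0, 0, 0], [-0.2, 0, 0.02], -1],
    [[0, 0, 0], [-0.27, 0, 0.035], -1],
    [[0, 0, 0], [-0.33, 0, 0.045], -1]
  ]
}}

```text
time: 32.5
ee_pos: [0.4867, 0.2223, 0.2435]
tcp_rot: [2.122, 2.315, 0.003]
force: [0.6, 1.9, -0.9]
finger_gap: 0.0001
grip_force: 0.8
```

>>> {"fn": "apply_moves", "kwargs": {
  "steps": [
    [[0, 0, 0], [-0.05, 0, 0.02], -1],
    [[0, 0, 0], [-0.1, 0, 0.045], -1],
    [[0, 0, 0], [-0.15, 0, 0.07], -1],
    [[0, 0, 0], [-0.2, 0, 0.095], -1],
    [[0, 0, 0], [-0.24, 0, 0.122], -1]
  ]
}}

```text
time: 32.92
ee_pos: [0.4903, 0.1749, 0.2175]
tcp_rot: [2.122, 2.317, -0.001]
force: [1.2, 0.5, 0.5]
finger_gap: -0.0005
grip_force: 0.6
```

>>> {"fn": "apply_moves", "kwargs": {
  "steps": [
    [[0, 0, 0], [-0.045, 0, 0.035], -1],
    [[0, 0, 0], [-0.085, 0, 0.075], -1],
    [[0, 0, 0], [-0.125, 0, 0.115], -1],
    [[0, 0, 0], [-0.16, 0, 0.155], -1],
    [[0, 0, 0], [-0.19, 0, 0.19], -1]
  ]
}}

```text
time: 33.33
ee_pos: [0.4934, 0.1373, 0.1788]
tcp_rot: [-2.121, -2.316, 0.001]
force: [0.8, 1.1, 0.6]
finger_gap: -0.0002
grip_force: 0.4
```

Pushing works, so I continue down and then press on the catch.

>>> {"fn": "apply_moves", "kwargs": {
  "steps": [
    [[0, 0, 0], [-0.02, 0, 0.03], -1],
    [[0, 0, 0], [-0.04, 0, 0.06], -1],
    [[0, 0, 0], [-0.06, 0, 0.09], -1],
    [[0, 0, 0], [-0.08, 0, 0.125], -1],
    [[0, 0, 0], [-0.095, 0, 0.155], -1]
  ]
}}

```text
time: 33.75
ee_pos: [0.4953, 0.1189, 0.1484]
tcp_rot: [-2.121, -2.317, 0.0]
force: [0.2, 0.4, 0.9]
finger_gap: 0.0001
grip_force: 0.3
```

>>> {"fn": "apply_moves", "kwargs": {
  "steps": [
    [[0, 0, 0], [-0.015, 0, 0.035], -1],
    [[0, 0, 0], [-0.03, 0, 0.07], -1],
    [[0, 0, 0], [-0.045, 0, 0.105], -1],
    [[0, 0, 0], [-0.055, 0, 0.14], -1],
    [[0, 0, 0], [-0.06, 0, 0.17], -1]
  ]
}}

```text
time: 34.17
ee_pos: [0.4963, 0.1069, 0.1143]
tcp_rot: [-2.122, -2.317, 0.001]
force: [-0.5, 0.1, 0.3]
finger_gap: 0.0002
grip_force: 0.2
```

>>> {"fn": "apply_moves", "kwargs": {
  "steps": [
    [[0, 0, 0], [0, 0, 0.03], -1],
    [[0, 0, 0], [0, 0, 0.06], -1],
    [[0, 0, 0], [0, 0, 0.085], -1],
    [[0, 0, 0], [0, 0, 0.11], -1],
    [[0, 0, 0], [0, 0, 0.12], -1]
  ]
}}

```text
time: 34.58
ee_pos: [0.4959, 0.1073, 0.0903]
tcp_rot: [-2.121, -2.316, 0.001]
force: [-0.3, -0.8, -0.7]
finger_gap: 0.0001
grip_force: 0.2
```

>>> {"fn": "apply_moves", "kwargs": {
  "steps": [
    [[0, 0, 0], [0, 0, 0.01], -1],
    [[0, 0, 0], [0, 0, 0.02], -1],
    [[0, 0, 0], [0, 0, 0.03], -1],
    [[0, 0, 0], [0, 0, 0.04], -1],
    [[0, 0, 0], [0, 0, 0.045], -1]
  ]
}}

```text
time: 35.0
ee_pos: [0.4966, 0.1072, 0.0862]
tcp_rot: [-2.12, -2.317, 0.004]
force: [-12.9, -1.1, 26.0]
finger_gap: -0.0001
grip_force: 13.1
```

>>> {"fn": "apply_moves", "kwargs": {
  "steps": [
    [[0, 0, 0], [0, 0, 0], -1],
    [[0, 0, 0], [0, 0, 0], -1]
  ]
}}

```text
time: 35.17
ee_pos: [0.4966, 0.1072, 0.0862]
tcp_rot: [-2.12, -2.317, 0.004]
force: [-11.1, -1.3, 21.9]
finger_gap: 0.0001
grip_force: 10.6
```

```bash
python3 - <<'E'
from h import *
o=manip.get_obs(); print(o["force"],o["ft_torque"],o["ee_pos"])
im=manip.capture("scene"); cv2.imwrite("pics/s4.png",cv2.resize(im[120:300,310:510,::-1],None,fx=3,fy=3,interpolation=cv2.INTER_CUBIC))
E
```

```text
[-11.12095803  -1.29699231  21.90652725] [-0.34491084  1.85282626 -0.03521116] [0.49657788 0.10721369 0.08622797]
```

View pics/s4.png

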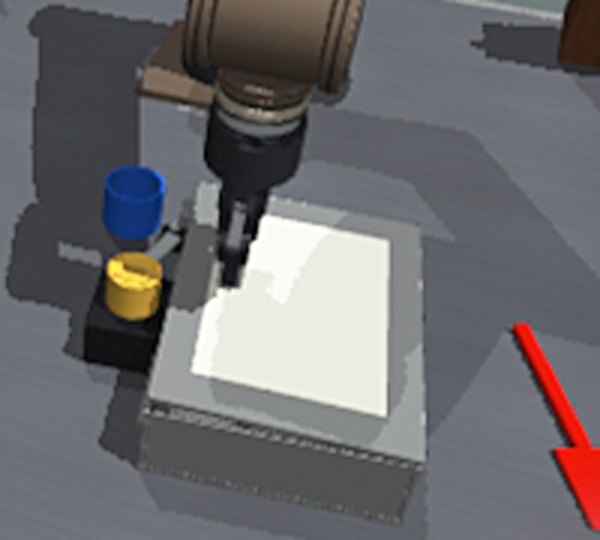

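>>> {"fn": "apply_moves", "kwargs": {
  "steps": [
    [[0, 0, 0], [0, 0, -0.1], -1],
    [[0, 0, 0], [0, 0, -0.25], -1],
    [[0, 0, 0], [0, 0, -0.4], -1],
    [[0, 0, 0], [0, 0, -0.55], -1],
    [[0, 0, 0], [0, 0, -0.55], -1]
  ]
}}

```text
time: 35.63
ee_pos: [0.5005, 0.1075, 0.1999]
tcp_rot: [2.115, 2.31, 0.015]
force: [0.9, -1.2, 1.0]
finger_gap: 0.0003
grip_force: 0.0
```

```bash
python3 - <<'E'
from h import *
im=manip.capture("scene")[:,:,::-1].copy(); k=6; x0,y0=335,160
big=cv2.resize(im[y0:y0+95,x0:x0+125],None,fx=k,fy=k,interpolation=cv2.INTER_CUBIC)
c=np.array([.4953,.1655,0]);xt=np.array([-.108,.994,0]);yt=np.array([-.994,-.108,0]);z=np.array([0,0,1])
for th,col in((0,(0,0,255)),(.05,(0,255,0))):
  E=[c+xt*(.105-.21*np.cos(th)+s*.008*np.sin(th))+yt*y+z*(.0705+.21*np.sin(th)+.008) for y in(.145,-.145) for s in(1,)]+[c+xt*.105+yt*-.145+z*.0785]
  p=((proj("scene",E)-[x0,y0]+.5)*k).astype(np.int32); cv2.polylines(big,[p],False,col,1)
E=[c+xt*-.105+yt*-.145+z*.07,c+xt*.105+yt*-.145+z*.07]
cv2.polylines(big,[((proj("scene",E)-[x0,y0]+.5)*k).astype(np.int32)],False,(255,0,0),1)
cv2.imwrite("pics/s5.png",big)
E
```

```text
(no output)
```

View pics/s5.png

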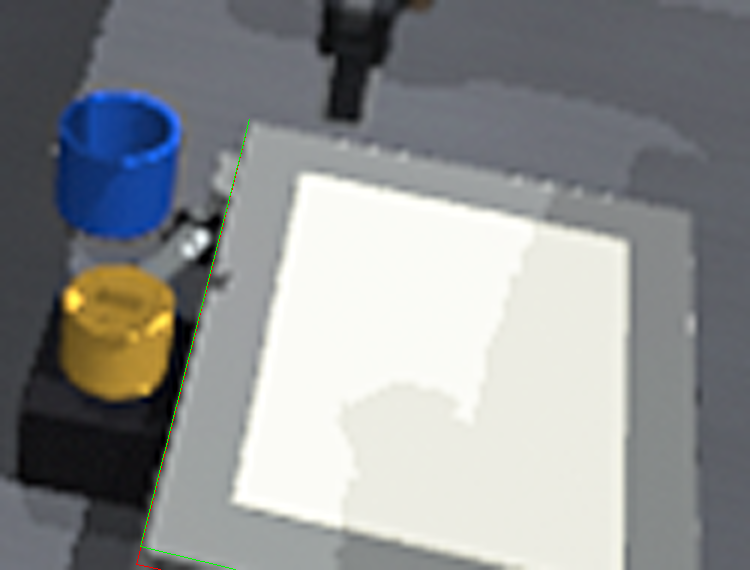

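The lid looks nearly shut, with its near corner at (147,550), but its last few degrees are unclear. I'll look at the near side for a gap.

```bash
python3 - <<'E'
from h import *
im=manip.capture("scene")[:,:,::-1].copy(); k=7; x0,y0=350,235
big=cv2.resize(im[y0:y0+60,x0:x0+110],None,fx=k,fy=k,interpolation=cv2.INTER_CUBIC)
w=manip.capture("wrist")[:,:,::-1]; T=toolT()
w2=cv2.resize(w[0:330,180:500],None,fx=1.6,fy=1.6)
print(proj("wrist",[[.49,.06,.08]],T))
w2=w2[:, :]; h=max(0,770-w2.shape[1])
cv2.imwrite("pics/s6.png",big); cv2.imwrite("pics/w6.png",w2)
E
```

```text
[[305.84523085 245.90686354]]
```

View pics/s6.png

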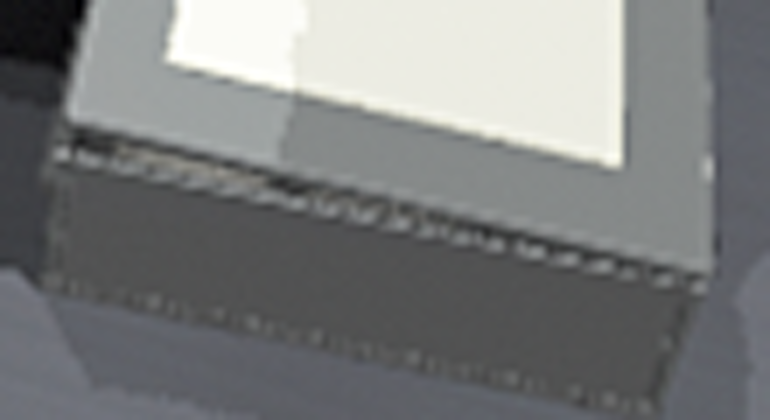

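View pics/w6.png

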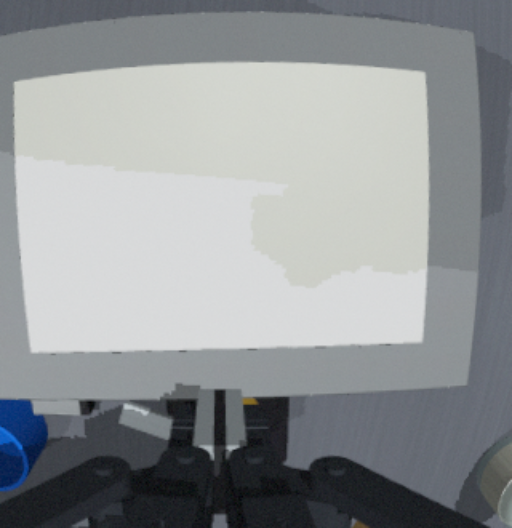

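The gap under the lid widens toward the free edge at the left, from (60,150) to (700,280), so the lid is still resting on the ball. I'll press nearer the edge.

>>> {"fn": "apply_moves", "kwargs": {
  "steps": [
    [[0, 0, 0], [-0.14, 0, 0.15], -1],
    [[0, 0, 0], [-0.14, 0, 0.3], -1],
    [[0, 0, 0], [-0.14, 0, 0.43], -1],
    [[0, 0, 0], [-0.14, 0, 0.48], -1],
    [[0, 0, 0], [-0.14, 0, 0.5], -1]
  ]
}}

```text
time: 36.2
ee_pos: [0.4954, 0.0793, 0.0887]
tcp_rot: [-2.117, -2.311, 0.011]
force: [-5.6, 0.3, 5.2]
finger_gap: -0.0001
grip_force: 2.6
```

>>> {"fn": "apply_moves", "kwargs": {
  "steps": [
    [[0, 0, 0], [0, 0, 0.01], -1],
    [[0, 0, 0], [0, 0, 0.02], -1],
    [[0, 0, 0], [0, 0, 0.03], -1],
    [[0, 0, 0], [0, 0, 0.04], -1],
    [[0, 0, 0], [0, 0, 0.04], -1]
  ]
}}

```text
time: 36.62
ee_pos: [0.5001, 0.0795, 0.0881]
tcp_rot: [2.12, 2.317, 0.0]
force: [-7.5, -0.1, 13.7]
finger_gap: -0.0002
grip_force: 6.9
```

>>> {"fn": "apply_moves", "kwargs": {
  "steps": [
    [[0, 0, 0], [0, 0, 0.01], -1],
    [[0, 0, 0], [0, 0, 0.02], -1],
    [[0, 0, 0], [0, 0, 0.02], -1]
  ]
}}

```text
time: 36.87
ee_pos: [0.5002, 0.0792, 0.0838]
tcp_rot: [2.119, 2.316, 0.001]
force: [-3.6, -1.5, 4.4]
finger_gap: 0.0
grip_force: 2.6
```

>>> {"fn": "apply_moves", "kwargs": {
  "steps": [
    [[0, 0, 0], [0, 0, 0.01], -1],
    [[0, 0, 0], [0, 0, 0.02], -1],
    [[0, 0, 0], [0, 0, 0.02], -1]
  ]
}}

```text
time: 37.12
ee_pos: [0.5006, 0.0793, 0.0784]
tcp_rot: [2.119, 2.315, 0.004]
force: [-2.2, -0.5, 5.8]
finger_gap: -0.0
grip_force: 2.8
```

>>> {"fn": "apply_moves", "kwargs": {
  "steps": [
    [[0, 0, 0], [0, 0, 0.01], -1],
    [[0, 0, 0], [0, 0, 0.02], -1],
    [[0, 0, 0], [0, 0, 0.02], -1]
  ]
}}

```text
time: 37.37
ee_pos: [0.5009, 0.0793, 0.0781]
tcp_rot: [2.119, 2.317, 0.0]
force: [-12.1, -0.7, 26.9]
finger_gap: -0.0002
grip_force: 13.4
```

>>> {"fn": "apply_moves", "kwargs": {
  "steps": [
    [[0, 0, 0], [0, 0, -0.1], -1],
    [[0, 0, 0], [0, 0, -0.28], -1],
    [[0, 0, 0], [0, 0, -0.46], -1],
    [[0, 0, 0], [0, 0, -0.64], 0],
    [[0, 0, 0], [0, 0, -0.75], 0.5]
  ]
}}

```text
time: 37.78
ee_pos: [0.5009, 0.0796, 0.2275]
tcp_rot: [2.117, 2.313, 0.009]
force: [1.1, -0.3, -0.2]
finger_gap: 0.0233
grip_force: 0.0
```

>>> {"fn": "apply_moves", "kwargs": {
  "steps": [
    [[0, 0, 0], [-0.1, 0.07, 0], 1],
    [[0, 0, 0], [-0.2, 0.14, 0], 1],
    [[0, 0, 0], [-0.3, 0.21, 0], 1],
    [[0, 0, 0], [-0.4, 0.28, 0], 1],
    [[0, 0, 0], [-0.51, 0.353, 0], 1]
  ]
}}

```text
time: 38.2
ee_pos: [0.5793, -0.0166, 0.2229]
tcp_rot: [2.12, 2.316, 0.003]
force: [0.3, 0.6, 0.4]
finger_gap: 0.0831
grip_force: 0.0
```

>>> {"fn": "apply_moves", "kwargs": {
  "steps": [
    [[0, 0, 0], [-0.12, 0.08, 0], 1],
    [[0, 0, 0], [-0.24, 0.16, 0], 1],
    [[0, 0, 0], [-0.36, 0.25, 0], 1],
    [[0, 0, 0], [-0.47, 0.33, 0], 1],
    [[0, 0, 0], [-0.51, 0.353, 0], 1]
  ]
}}

```text
time: 38.62
ee_pos: [0.6596, -0.1143, 0.2225]
tcp_rot: [2.122, 2.313, 0.001]
force: [0.4, -0.0, 0.4]
finger_gap: 0.0855
grip_force: 0.0
```

>>> {"fn": "apply_moves", "kwargs": {
  "steps": [
    [[0, 0, 0], [0, 0, 0], 1],
    [[0, 0, 0], [0, 0, 0], 1]
  ]
}}

```text
time: 38.78
ee_pos: [0.6572, -0.1111, 0.2221]
tcp_rot: [-2.122, -2.316, -0.001]
force: [0.5, -0.1, -0.1]
finger_gap: 0.0854
grip_force: 0.0
```

```bash
cat >> h.py <<'E'
def keyfit(T):
    im=manip.capture("wrist"); h=cv2.cvtColor(im,cv2.COLOR_RGB2HSV)
    m=(((h[:,:,0]<8)|(h[:,:,0]>172))&(h[:,:,1]>150)&(h[:,:,2]>60)).astype(np.uint8)
    n,l,s,c=cv2.connectedComponentsWithStats(m); p0=proj("wrist",[.658,-.11,.08],T)[0]
    j=min((i for i in range(1,n) if s[i,4]>60),key=lambda i:np.hypot(*(c[i]-p0))); m=(l==j).astype(np.float32)
    def f(q):
        a=q[2]; u=np.array([np.cos(a),np.sin(a)]); v=np.array([-u[1],u[0]])
        P=[[*(q[:2]+sx*.025*u+sy*.007*v),z] for sx in(-1,1) for sy in(-1,1) for z in(.058,.098)]
        k=np.zeros((1600,2560),np.uint8); cv2.fillConvexPoly(k,cv2.convexHull(((proj("wrist",P,T)+.5)*4).round().astype(np.int32)),1)
        k=cv2.resize(k.astype(np.float32),(640,400),interpolation=cv2.INTER_AREA)
        return -np.minimum(k,m).sum()/np.maximum(k,m).sum()
    x0=plane("wrist",c[j],.08,T)[0,:2]
    o=min((minimize(f,[*x0,a],method="Nelder-Mead",options=dict(initial_simplex=np.array([[0,0,0],[.01,0,0],[0,.01,0],[0,0,.3]])+[*x0,a],xatol=1e-4,fatol=1e-5,maxiter=300)) for a in np.arange(0,3.1,.5)),key=lambda o:o.fun)
    print("key",o.x.round(4),"iou",-o.fun,"px",s[j,4],c[j].round(1)); return im,o.x
E
python3 - <<'E'
from h import *
T=toolT(); print(T[:3,3].round(4)); im,q=keyfit(T); cv2.imwrite("pics/w7.png",im[:,:,::-1])
E
```

```text
[ 0.6572 -0.1111  0.2221]
key [ 0.6643 -0.1122  2.7092] iou 0.7983375787734985 px 1034 [324.5 190.5]
```

View pics/w7.png

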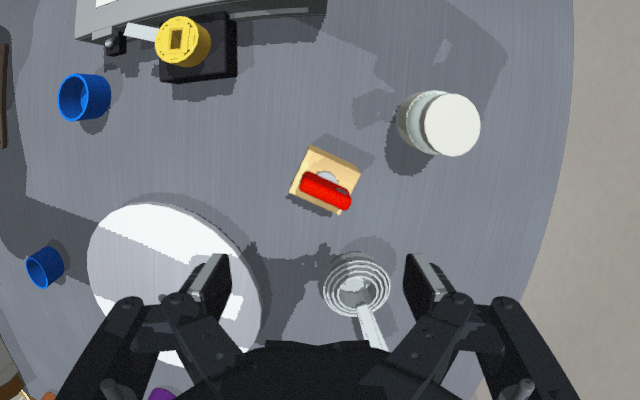

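The wrist view shows the red handle from (300,177) to (350,205) on its stand. The lock drum is at (183,41), with its slot visible. I'll align the tool with the handle and measure it again.

>>> {"fn": "apply_moves", "kwargs": {
  "steps": [
    [[0, 0, -0.198], [0, 0.036, 0], 0.2],
    [[0, 0, -0.198], [0, 0.036, 0], 0.2],
    [[0, 0, -0.198], [0, 0.036, 0], 0.2],
    [[0, 0, -0.198], [0, 0.036, 0], 0.2],
    [[0, 0, -0.198], [0, 0.036, 0], 0.2]
  ]
}}

```text
time: 39.25
ee_pos: [0.6639, -0.109, 0.2226]
tcp_rot: [-1.299, -2.86, -0.001]
force: [-0.3, 0.1, 0.1]
finger_gap: 0.0512
grip_force: 0.0
```

>>> {"fn": "apply_moves", "kwargs": {
  "steps": [
    [[0, 0, -0.136], [0, 0, 0], 0.2],
    [[0, 0, -0.136], [0, 0, 0], 0.2],
    [[0, 0, -0.136], [0, 0, 0], 0.2],
    [[0, 0, -0.136], [0, 0, 0], 0.2],
    [[0, 0, -0.136], [0, 0, 0], 0.2]
  ]
}}

```text
time: 39.67
ee_pos: [0.6639, -0.1091, 0.2226]
tcp_rot: [0.672, 3.069, 0.0]
force: [-0.5, -0.4, 0.2]
finger_gap: 0.0512
grip_force: 0.0
```

```bash
python3 - <<'E'
from h import *
T=toolT(); print(T[:3,3].round(4)); im,q=keyfit(T); steps([*q[:2],.14],q[2]); 
T[:3,3]
a=q[2]; u=np.array([np.cos(a),np.sin(a)]); v=np.array([-u[1],u[0]])
P=[[*(q[:2]+sx*.025*u+sy*.007*v),z] for z in(.058,.098) for sx,sy in((-1,-1),(-1,1),(1,1),(1,-1))]
b=im[:,:,::-1].copy(); pp=proj("wrist",P,T); k=5; x0,y0=[int(t)-55 for t in pp.mean(0)]
b=cv2.resize(b[y0:y0+110,x0:x0+110],None,fx=k,fy=k,interpolation=cv2.INTER_CUBIC)
for g in(pp[:4],pp[4:]): cv2.polylines(b,[((g-[x0,y0]+.5)*k).astype(np.int32)],True,(0,255,0),1)
cv2.imwrite("pics/w8.png",b)
E
```

```text
[ 0.6639 -0.1091  0.2226]
key [ 0.6633 -0.1121  2.7684] iou 0.8527768850326538 px 811 [314.6 191. ]
shift [-0.003 -0.014  0.413] turn z -0.019 rows 1.9815542181400028 0.4809156294965446
```

View pics/w8.png

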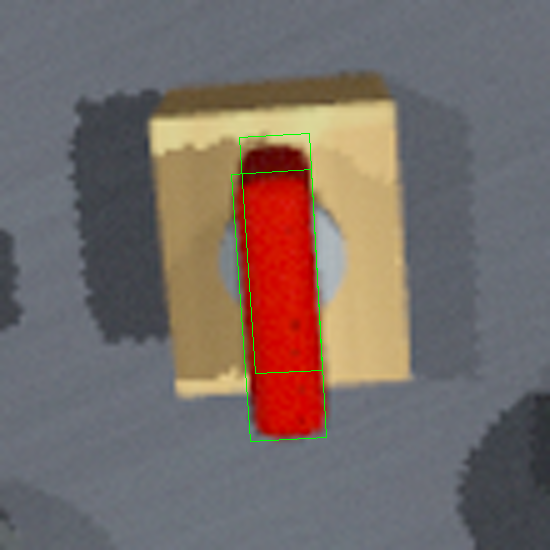

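The overlay fits the handle: centre (0.6633,-0.1121), axis 2.77 rad. Descending to grasp.

>>> {"fn": "apply_moves", "kwargs": {
  "steps": [
    [[0, 0, -0.019], [-0.003, -0.014, 0.15], 0.2],
    [[0, 0, -0.019], [-0.003, -0.014, 0.32], 0.2],
    [[0, 0, -0.019], [-0.003, -0.014, 0.5], 0.2],
    [[0, 0, -0.019], [-0.003, -0.014, 0.66], 0.2],
    [[0, 0, -0.019], [-0.003, -0.014, 0.74], 0.2]
  ]
}}

```text
time: 40.13
ee_pos: [0.6607, -0.1118, 0.0691]
tcp_rot: [-0.584, -3.079, -0.002]
force: [-0.8, 0.8, -0.5]
finger_gap: 0.0515
grip_force: 0.0
```

>>> {"fn": "apply_moves", "kwargs": {
  "steps": [
    [[0, 0, 0], [0, 0, 0.02], 0.2],
    [[0, 0, 0], [0, 0, 0.04], 0.2],
    [[0, 0, 0], [0, 0, 0.05], 0.2],
    [[0, 0, 0], [0, 0, 0.05], 0.2]
  ]
}}

```text
time: 40.47
ee_pos: [0.665, -0.1138, 0.066]
tcp_rot: [0.584, 3.084, -0.001]
force: [-0.1, 0.3, -0.5]
finger_gap: 0.0515
grip_force: 0.0
```

```bash
python3 - <<'E'
from h import *
o=manip.get_obs(); print(o["ee_pos"].round(4),o["force"].round(1)); steps([.6633,-.1121,.064],2.768)
E
```

```text
[ 0.665  -0.1138  0.066 ] [-0.1  0.3 -0.5]
shift [0.011 0.005 0.01 ] turn z -0.0 rows 0.07556331745723031 0.003971242929362006
```

>>> {"fn": "apply_moves", "kwargs": {
  "steps": [
    [[0, 0, 0], [0.01, 0.005, 0.007], 0.2],
    [[0, 0, 0], [0.01, 0.005, 0.007], 0.2],
    [[0, 0, 0], [0.01, 0.005, 0.007], -1],
    [[0, 0, 0], [0.01, 0.005, 0.007], -1],
    [[0, 0, 0], [0.01, 0.005, 0.007], -1]
  ],
  "newtons": 50
}}

```text
time: 40.88
ee_pos: [0.6627, -0.112, 0.0633]
tcp_rot: [0.584, 3.086, -0.0]
force: [0.4, 1.3, -0.2]
finger_gap: 0.0152
grip_force: 0.1
```

>>> {"fn": "apply_moves", "kwargs": {
  "steps": [
    [[0, 0, 0], [0, 0, 0], -1],
    [[0, 0, 0], [0, 0, 0], -1],
    [[0, 0, 0], [0, 0, 0], -1],
    [[0, 0, 0], [0, 0, 0], -1],
    [[0, 0, 0], [0, 0, 0], -1]
  ]
}}

```text
time: 41.3
ee_pos: [0.6628, -0.1121, 0.0634]
tcp_rot: [0.584, 3.086, -0.0]
force: [-0.7, -0.2, 3.5]
finger_gap: 0.0134
grip_force: 49.0
```

```bash
python3 - <<'E'
from h import *
o=manip.get_obs(); print(o["ee_pos"].round(4),o["force"].round(1),o["finger_gap"],o["tcp_rot"]); T=toolT(); np.save("Tpick.npy",T); print(np.arctan2(T[1,0],T[0,0]))
E
```

```text
[ 0.6628 -0.1121  0.0634] [-0.7 -0.2  3.5] 0.013386751747328044 [ 5.83794859e-01  3.08611577e+00 -2.85803310e-04]
2.7676747233171213
```

>>> {"fn": "apply_moves", "kwargs": {
  "steps": [
    [[0, 0, 0], [0, 0, -0.07], -1],
    [[0, 0, 0], [0, 0, -0.18], -1],
    [[0, 0, 0], [0, 0, -0.36], -1],
    [[0, 0, 0], [0, 0, -0.54], -1],
    [[0, 0, 0], [0, 0, -0.7], -1]
  ]
}}

```text
time: 41.72
ee_pos: [0.6623, -0.1118, 0.2051]
tcp_rot: [0.584, 3.087, 0.0]
force: [1.6, -0.7, -0.7]
finger_gap: 0.0133
grip_force: 48.9
```

>>> {"fn": "apply_moves", "kwargs": {
  "steps": [
    [[0, 0, 0.199], [0, 0, 0], -1],
    [[0, 0, 0.199], [0, 0, 0], -1],
    [[0, 0, 0.199], [0, 0, 0], -1],
    [[0, 0, 0.199], [0, 0, 0], -1],
    [[0, 0, 0.199], [0, 0, 0], -1]
  ]
}}

```text
time: 42.13
ee_pos: [0.6621, -0.1118, 0.2031]
tcp_rot: [-1.513, -2.753, 0.0]
force: [-0.7, -0.0, -1.0]
finger_gap: 0.0133
grip_force: 49.0
```

>>> {"fn": "apply_moves", "kwargs": {
  "steps": [
    [[0, 0, 0.154], [0, 0, 0], -1],
    [[0, 0, 0.154], [0, 0, 0], -1],
    [[0, 0, 0.154], [0, 0, 0], -1],
    [[0, 0, 0.154], [0, 0, 0], -1],
    [[0, 0, 0.154], [0, 0, 0], -1]
  ]
}}

```text
time: 42.55
ee_pos: [0.6621, -0.1118, 0.2029]
tcp_rot: [-2.123, -2.315, 0.0]
force: [0.1, 0.1, -0.7]
finger_gap: 0.0133
grip_force: 49.0
```

>>> {"fn": "apply_moves", "kwargs": {
  "steps": [
    [[0, 0, 0], [0.04, -0.13, 0], -1],
    [[0, 0, 0], [0.09, -0.3, 0], -1],
    [[0, 0, 0], [0.14, -0.47, 0], -1],
    [[0, 0, 0], [0.19, -0.64, 0], -1],
    [[0, 0, 0], [0.228, -0.748, 0], -1]
  ]
}}

```text
time: 42.97
ee_pos: [0.5064, -0.0788, 0.2023]
tcp_rot: [-2.116, -2.319, 0.002]
force: [0.7, 0.9, -1.3]
finger_gap: 0.0133
grip_force: 49.1
```

>>> {"fn": "apply_moves", "kwargs": {
  "steps": [
    [[0, 0, 0], [0, 0, 0], -1],
    [[0, 0, 0], [0, 0, 0], -1],
    [[0, 0, 0], [0, 0, 0], -1]
  ]
}}

```text
time: 43.22
ee_pos: [0.5101, -0.0799, 0.2036]
tcp_rot: [2.119, 2.317, 0.001]
force: [0.0, -0.8, -0.4]
finger_gap: 0.0139
grip_force: 49.2
```

```bash
python3 - <<'E'
from h import *
T=toolT(); np.save("T9.npy",T); print(T[:3,3].round(4),np.arctan2(T[1,0],T[0,0]))
im=manip.capture("wrist"); cv2.imwrite("pics/w9full.png",im[:,:,::-1])
h=cv2.cvtColor(im,cv2.COLOR_RGB2HSV); m=((h[:,:,0]>18)&(h[:,:,0]<35)&(h[:,:,1]>130)).astype(np.uint8)
p0=proj("wrist",[.511,.0267,.088],T)[0]; n,l,s,c=cv2.connectedComponentsWithStats(m)
j=min((i for i in range(1,n) if s[i,4]>100),key=lambda i:np.hypot(*(c[i]-p0))); m=(l==j).astype(np.uint8)
cs,_=cv2.findContours(m,cv2.RETR_EXTERNAL,cv2.CHAIN_APPROX_NONE); f=np.zeros_like(m); cv2.drawContours(f,cs,-1,1,-1)
print(p0,s[j],c[j]); x,iou=cylfit("wrist",f.astype(np.float32),np.array([.511,.0267]),.05,T,r=.024,h=.038); print("drum",x,iou)
x0,y0=[int(t)-45 for t in c[j]]; cv2.imwrite("pics/w9.png",cv2.resize(im[max(y0,0):y0+90,x0:x0+90,::-1],None,fx=6,fy=6,interpolation=cv2.INTER_CUBIC)); print("crop",x0,max(y0,0))
E
```

```text
[ 0.5101 -0.0799  0.2036] 1.6603140663583222
[329.81907659  70.85015396] [ 301   44   58   57 1937] [330.06401652  73.51058338]
drum [0.51048682 0.02602555] 0.8595209121704102
crop 285 28
```

View pics/w9.png

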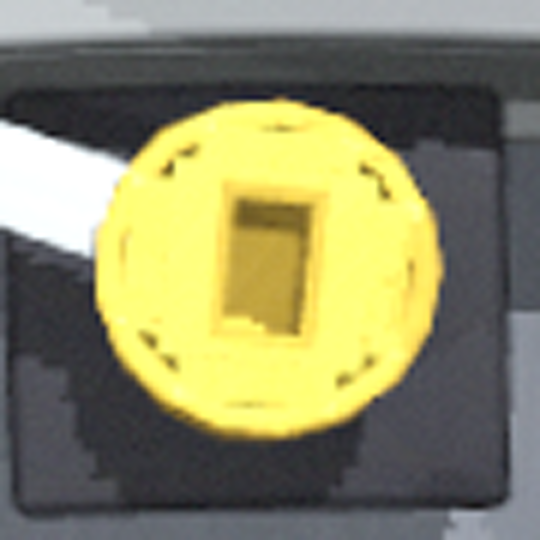

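The crop shows the drum as a circle centred near (268,268). The slot's chamfer corners are at about (225,182), (328,188), (312,348) and (210,335), tilted slightly clockwise.

```bash
python3 - <<'E'
from h import *
T=np.load("T9.npy")
c=np.array([[225,182],[328,188],[312,348],[210,335]],float); f=lambda c:[285,28]+(c+.5)/6-.5
P=plane("wrist",f(c),.088,T)[:,:2]; print(P.round(4),"ctr",P.mean(0).round(4))
d=(P[0]+P[1]-P[2]-P[3])/2; w=(P[1]+P[2]-P[0]-P[3])/2; print("len",np.linalg.norm(d),np.linalg.norm(w),"yaw",np.arctan2(d[1],d[0]),np.arctan2(w[1],w[0])+np.pi/2)
print("drum",plane("wrist",f(np.array([[268,268.]])),.088,T))
# check of bias: key angle/pos in hand vs image-derived position used at pick
yaw=(np.arctan2(d[1],d[0])+np.arctan2(w[1],w[0])+np.pi/2)/2; steps([*P.mean(0),.145],yaw)
E
```

```text
[[0.5037 0.0371]
 [0.5178 0.0376]
 [0.5176 0.0149]
 [0.5036 0.0153]] ctr [0.5107 0.0262]
len 0.022234804830730287 0.014024976776283438 yaw 1.564893841762542 1.575185883675066
drum [[0.51064289 0.02547274 0.088     ]]
shift [0.529 0.049 0.292] turn z 0.029 rows 2.909374871980612 0.7198405690345663
```

>>> {"fn": "apply_moves", "kwargs": {
  "steps": [
    [[0, 0, 0.029], [0.1, 0.01, 0], -1],
    [[0, 0, 0.029], [0.25, 0.02, 0], -1],
    [[0, 0, 0.029], [0.4, 0.035, 0], -1],
    [[0, 0, 0.029], [0.5, 0.047, 0], -1],
    [[0, 0, 0.029], [0.528, 0.049, 0], -1]
  ]
}}

```text
time: 43.68
ee_pos: [0.5108, 0.0287, 0.2029]
tcp_rot: [-2.221, -2.222, -0.001]
force: [0.6, -0.6, -1.2]
finger_gap: 0.0133
grip_force: 49.1
```

>>> {"fn": "apply_moves", "kwargs": {
  "steps": [
    [[0, 0, 0], [0, 0, 0.08], -1],
    [[0, 0, 0], [0, 0, 0.16], -1],
    [[0, 0, 0], [0, 0, 0.22], -1],
    [[0, 0, 0], [0, 0, 0.25], -1],
    [[0, 0, 0], [0, 0, 0.25], -1]
  ]
}}

```text
time: 44.1
ee_pos: [0.5091, 0.026, 0.1509]
tcp_rot: [-2.223, -2.216, 0.004]
force: [-1.2, -0.4, -0.4]
finger_gap: 0.0133
grip_force: 49.1
```

>>> {"fn": "apply_moves", "kwargs": {
  "steps": [
    [[0, 0, 0], [0, 0, 0.02], -1],
    [[0, 0, 0], [0, 0, 0.04], -1],
    [[0, 0, 0], [0, 0, 0.05], -1],
    [[0, 0, 0], [0, 0, 0.05], -1],
    [[0, 0, 0], [0, 0, 0.05], -1]
  ]
}}

```text
time: 44.52
ee_pos: [0.5101, 0.0263, 0.1431]
tcp_rot: [2.225, 2.218, 0.0]
force: [-0.6, 0.0, -1.5]
finger_gap: 0.0131
grip_force: 49.1
```

```bash
python3 - <<'E'
from h import *
o=manip.get_obs(); print(o["ee_pos"].round(4),o["force"].round(1)); steps([.5107,.0260,.1014],1.570)
E
```

```text
[0.5101 0.0263 0.1431] [-0.6  0.  -1.5]
shift [-0.001  0.003  0.208] turn z -0.001 rows 0.9998853799400865 0.018595369898997953
```

>>> {"fn": "apply_moves", "kwargs": {
  "steps": [
    [[0, 0, 0], [0, 0.003, 0.02], -1],
    [[0, 0, 0], [0, 0.003, 0.04], -1],
    [[0, 0, 0], [0, 0.003, 0.06], -1],
    [[0, 0, 0], [0, 0.003, 0.075], -1],
    [[0, 0, 0], [0, 0.003, 0.075], -1]
  ]
}}

```text
time: 44.93
ee_pos: [0.5102, 0.0264, 0.1272]
tcp_rot: [-2.224, -2.218, 0.001]
force: [0.2, -0.3, 1.2]
finger_gap: 0.0138
grip_force: 49.3
```

>>> {"fn": "apply_moves", "kwargs": {
  "steps": [
    [[0, 0, 0], [0, 0, 0.01], -1],
    [[0, 0, 0], [0, 0, 0.02], -1],
    [[0, 0, 0], [0, 0, 0.03], -1],
    [[0, 0, 0], [0, 0, 0.03], -1]
  ]
}}

```text
time: 45.27
ee_pos: [0.5105, 0.0269, 0.1215]
tcp_rot: [-2.225, -2.217, -0.002]
force: [0.9, 2.1, -0.6]
finger_gap: 0.0134
grip_force: 49.3
```

>>> {"fn": "apply_moves", "kwargs": {
  "steps": [
    [[0, 0, 0], [0, 0, 0.02], -1],
    [[0, 0, 0], [0, 0, 0.04], -1],
    [[0, 0, 0], [0, 0, 0.06], -1],
    [[0, 0, 0], [0, 0, 0.08], -1],
    [[0, 0, 0], [0, 0, 0.085], -1]
  ]
}}

```text
time: 45.68
ee_pos: [0.5101, 0.0268, 0.104]
tcp_rot: [-2.224, -2.217, -0.0]
force: [0.2, 5.5, 2.5]
finger_gap: 0.0133
grip_force: 49.6
```

>>> {"fn": "apply_moves", "kwargs": {
  "steps": [
    [[0, 0, 0], [0, 0, 0.01], -1],
    [[0, 0, 0], [0, 0, 0.02], -1],
    [[0, 0, 0], [0, 0, 0.025], -1],
    [[0, 0, 0], [0, 0, 0.025], -1]
  ]
}}

```text
time: 46.02
ee_pos: [0.5106, 0.0268, 0.1012]
tcp_rot: [-2.224, -2.217, -0.0]
force: [-3.6, 6.0, 10.6]
finger_gap: 0.0137
grip_force: 50.7
```

>>> {"fn": "apply_moves", "kwargs": {
  "steps": [
    [[0, 0, 0.03], [0.004, 0, -0.004], -1],
    [[0, 0, 0.06], [0.004, 0, -0.004], -1],
    [[0, 0, 0.09], [0.004, 0, -0.004], -1],
    [[0, 0, 0.12], [0.004, 0, -0.004], -1],
    [[0, 0, 0.15], [0.004, 0, -0.004], -1]
  ]
}}

```text
time: 46.43
ee_pos: [0.5115, 0.027, 0.1013]
tcp_rot: [2.683, 1.631, 0.003]
force: [0.9, 3.4, 3.5]
finger_gap: 0.0129
grip_force: 49.7
```

```bash
cat > o.py <<'E'
from h import *
o=manip.get_obs(); T=toolT(); print(o["ee_pos"].round(4),"F",o["force"].round(1),"M",o["ft_torque"].round(3),"yaw",np.arctan2(T[1,0],T[0,0]),o["finger_gap"])
E
python3 o.py
```

```text
[0.5115 0.027  0.1013] F [0.9 3.4 3.5] M [ 0.757 -0.221  0.085] yaw 1.0921089134627924 0.012872995994696258
```

>>> {"fn": "apply_moves", "kwargs": {
  "steps": [
    [[0, 0, 0.03], [0, 0, 0], -1],
    [[0, 0, 0.06], [0, 0, 0], -1],
    [[0, 0, 0.09], [0, 0, 0], -1],
    [[0, 0, 0.12], [0, 0, 0], -1],
    [[0, 0, 0.15], [0, 0, 0], -1]
  ]
}}

```text
time: 46.85
ee_pos: [0.5116, 0.0267, 0.1013]
tcp_rot: [2.989, 0.96, 0.004]
force: [2.4, 2.8, 3.6]
finger_gap: 0.0133
grip_force: 49.7
```

```bash
python3 o.py
```

```text
[0.5116 0.0267 0.1013] F [2.4 2.8 3.6] M [ 0.634 -0.267  0.058] yaw 0.6212275626942481 0.013335048898859062
```

>>> {"fn": "apply_moves", "kwargs": {
  "steps": [
    [[0, 0, 0.025], [0, 0, 0], -1],
    [[0, 0, 0.05], [0, 0, 0], -1],
    [[0, 0, 0.075], [0, 0, 0], -1],
    [[0, 0, 0.1], [0, 0, 0], -1],
    [[0, 0, 0.1], [0, 0, 0], -1]
  ]
}}

```text
time: 47.27
ee_pos: [0.5116, 0.0265, 0.1013]
tcp_rot: [3.102, 0.485, 0.004]
force: [1.6, 2.2, 3.5]
finger_gap: 0.0135
grip_force: 49.7
```

```bash
python3 o.py
```

```text
[0.5116 0.0265 0.1013] F [1.6 2.2 3.5] M [ 0.427 -0.252 -0.024] yaw 0.31000862925973116 0.013504965699567908
```

>>> {"fn": "apply_moves", "kwargs": {
  "steps": [
    [[0, 0, 0.01], [0, 0, 0], -1],
    [[0, 0, 0.02], [0, 0, 0], -1],
    [[0, 0, 0.03], [0, 0, 0], -1],
    [[0, 0, 0.03], [0, 0, 0], -1]
  ]
}}

```text
time: 47.6
ee_pos: [0.5116, 0.0265, 0.1013]
tcp_rot: [3.121, 0.342, 0.004]
force: [2.2, 1.9, 3.7]
finger_gap: 0.013
grip_force: 49.7
```

```bash
python3 o.py
```

```text
[0.5116 0.0265 0.1013] F [2.2 1.9 3.7] M [ 0.266 -0.342 -0.021] yaw 0.21845905468690507 0.013006162125068377
```

>>> {"fn": "apply_moves", "kwargs": {
  "steps": [
    [[0, 0, 0.01], [0, 0, 0], -1],
    [[0, 0, 0.02], [0, 0, 0], -1],
    [[0, 0, 0.03], [0, 0, 0], -1],
    [[0, 0, 0.03], [0, 0, 0], -1]
  ]
}}

```text
time: 47.93
ee_pos: [0.5116, 0.0267, 0.1013]
tcp_rot: [3.134, 0.197, 0.004]
force: [3.0, 1.5, 3.0]
finger_gap: 0.0136
grip_force: 49.7
```

```bash
python3 o.py
```

```text
[0.5116 0.0267 0.1013] F [3.  1.5 3. ] M [ 0.344 -0.495  0.26 ] yaw 0.1253819822868993 0.013550915811436042
```

>>> {"fn": "apply_moves", "kwargs": {
  "steps": [
    [[0, 0, 0.01], [0, 0, 0], -1],
    [[0, 0, 0.02], [0, 0, 0], -1],
    [[0, 0, 0.02], [0, 0, 0], -1]
  ]
}}

```text
time: 48.18
ee_pos: [0.5116, 0.0266, 0.1013]
tcp_rot: [3.138, 0.101, 0.005]
force: [3.6, 1.3, 3.5]
finger_gap: 0.0134
grip_force: 50.2
```

```bash
python3 o.py; python3 - <<'E'
from h import *
im=manip.capture("scene"); cv2.imwrite("pics/s10.png",cv2.resize(im[150:260,320:440,::-1],None,fx=5,fy=5,interpolation=cv2.INTER_CUBIC))
E
```

```text
[0.5116 0.0266 0.1013] F [3.6 1.3 3.5] M [ 0.298 -0.644  0.622] yaw 0.06423473163114478 0.013433270625036997
```

View pics/s10.png

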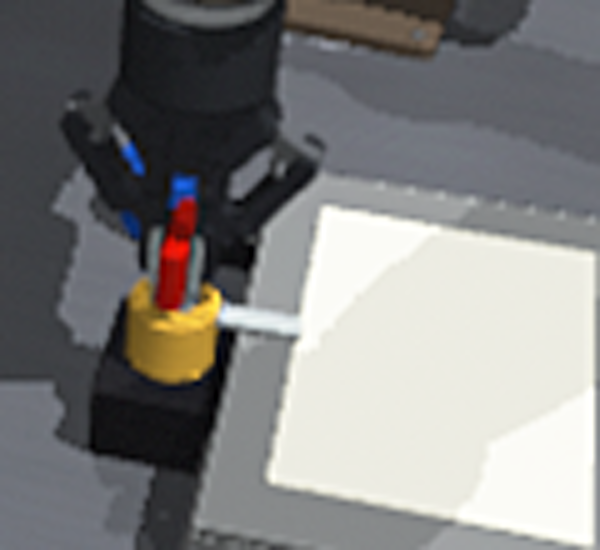

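The bar now lies over the lid edge and the moment climbed steeply, so the lock is at its stop. I'll ease the key back inside its play and pull it out.

>>> {"fn": "apply_moves", "kwargs": {
  "steps": [
    [[0, 0, -0.03], [0, 0, 0], -1],
    [[0, 0, -0.06], [0, 0, 0], -1],
    [[0, 0, -0.085], [0, 0, 0], -1],
    [[0, 0, -0.085], [0, 0, 0], -1]
  ]
}}

```text
time: 48.57
ee_pos: [0.511, 0.0271, 0.1012]
tcp_rot: [-3.099, -0.516, -0.002]
force: [1.9, 2.0, 5.5]
finger_gap: 0.0135
grip_force: 50.0
```

```bash
python3 o.py
```

```text
[0.511  0.0271 0.1012] F [1.9 2.  5.5] M [ 0.421 -0.401  0.072] yaw 0.3299660132068448 0.013465506247588818
```

>>> {"fn": "apply_moves", "kwargs": {
  "steps": [
    [[0, 0, 0], [0, 0, -0.03], -1],
    [[0, 0, 0], [0, 0, -0.07], -1],
    [[0, 0, 0], [0, 0, -0.12], -1],
    [[0, 0, 0], [0, 0, -0.18], -1],
    [[0, 0, 0], [0, 0, -0.25], -1]
  ]
}}

```text
time: 48.98
ee_pos: [0.508, 0.0269, 0.1489]
tcp_rot: [-3.099, -0.512, 0.011]
force: [-0.2, -0.2, -0.6]
finger_gap: 0.0131
grip_force: 49.3
```

```bash
python3 o.py
```

```text
[0.508  0.0269 0.1489] F [-0.2 -0.2 -0.6] M [ 0.001  0.005 -0.029] yaw 0.3275013826805166 0.013066755452220162
```

>>> {"fn": "apply_moves", "kwargs": {
  "steps": [
    [[0, 0, 0], [0, 0, -0.1], -1],
    [[0, 0, 0], [0, 0, -0.22], -1],
    [[0, 0, 0], [0, 0, -0.3], -1],
    [[0, 0, 0], [0, 0, -0.3], -1]
  ]
}}

```text
time: 49.32
ee_pos: [0.5112, 0.0265, 0.2137]
tcp_rot: [3.098, 0.511, 0.004]
force: [0.7, -0.4, 0.2]
finger_gap: 0.0132
grip_force: 49.4
```

>>> {"fn": "apply_moves", "kwargs": {
  "steps": [
    [[0, 0, -0.198], [0, 0, 0], -1],
    [[0, 0, -0.198], [0, 0, 0], -1],
    [[0, 0, -0.198], [0, 0, 0], -1],
    [[0, 0, -0.198], [0, 0, 0], -1],
    [[0, 0, -0.198], [0, 0, 0], -1]
  ]
}}

```text
time: 49.73
ee_pos: [0.5085, 0.027, 0.208]
tcp_rot: [-2.788, -1.443, 0.009]
force: [0.9, 0.0, -1.4]
finger_gap: 0.0137
grip_force: 49.4
```

>>> {"fn": "apply_moves", "kwargs": {
  "steps": [
    [[0, 0, -0.198], [0, 0, 0], -1],
    [[0, 0, -0.198], [0, 0, 0], -1],
    [[0, 0, -0.198], [0, 0, 0], -1],
    [[0, 0, -0.198], [0, 0, 0], -1],
    [[0, 0, -0.198], [0, 0, 0], -1]
  ]
}}

```text
time: 50.15
ee_pos: [0.5085, 0.027, 0.208]
tcp_rot: [-2.211, -2.226, 0.007]
force: [0.5, 0.3, -0.4]
finger_gap: 0.0135
grip_force: 49.4
```

>>> {"fn": "apply_moves", "kwargs": {
  "steps": [
    [[0, 0, -0.198], [0, 0, 0], -1],
    [[0, 0, -0.198], [0, 0, 0], -1],
    [[0, 0, -0.198], [0, 0, 0], -1],
    [[0, 0, -0.198], [0, 0, 0], -1],
    [[0, 0, -0.198], [0, 0, 0], -1]
  ]
}}

```text
time: 50.57
ee_pos: [0.5085, 0.027, 0.2079]
tcp_rot: [-1.423, -2.794, 0.005]
force: [-0.5, 0.5, 0.1]
finger_gap: 0.0133
grip_force: 49.4
```

>>> {"fn": "apply_moves", "kwargs": {
  "steps": [
    [[0, 0, -0.183], [0, 0, 0], -1],
    [[0, 0, -0.183], [0, 0, 0], -1],
    [[0, 0, -0.183], [0, 0, 0], -1],
    [[0, 0, -0.183], [0, 0, 0], -1],
    [[0, 0, -0.183], [0, 0, 0], -1]
  ]
}}

```text
time: 50.98
ee_pos: [0.5085, 0.0269, 0.2079]
tcp_rot: [-0.574, -3.083, 0.002]
force: [0.1, 0.4, -0.4]
finger_gap: 0.0134
grip_force: 49.4
```

```bash
python3 o.py; python3 -c "
from h import *
steps([.6628,-.1121,.205],2.7677)"
```

```text
[0.5085 0.0269 0.2079] F [ 0.1  0.4 -0.4] M [-0.     0.055 -0.057] yaw 2.7734540167347848 0.013448876887453476
shift [-0.97  -0.371  0.01 ] turn z 0.002 rows 4.980422670400428 0.046044814825532174
```

>>> {"fn": "apply_moves", "kwargs": {
  "steps": [
    [[0, 0, 0.002], [-0.1, -0.04, 0], -1],
    [[0, 0, 0.002], [-0.2, -0.08, 0], -1],
    [[0, 0, 0.002], [-0.3, -0.12, 0], -1],
    [[0, 0, 0.002], [-0.4, -0.16, 0], -1],
    [[0, 0, 0.002], [-0.5, -0.19, 0], -1]
  ]
}}

```text
time: 51.4
ee_pos: [0.5884, -0.0457, 0.2077]
tcp_rot: [-0.592, -3.079, 0.001]
force: [-0.6, -0.6, -0.7]
finger_gap: 0.0134
grip_force: 49.4
```

>>> {"fn": "apply_moves", "kwargs": {
  "steps": [
    [[0, 0, 0], [-0.13, -0.05, 0], -1],
    [[0, 0, 0], [-0.25, -0.1, 0], -1],
    [[0, 0, 0], [-0.37, -0.14, 0], -1],
    [[0, 0, 0], [-0.44, -0.17, 0], -1],
    [[0, 0, 0], [-0.47, -0.181, 0], -1]
  ]
}}

```text
time: 51.82
ee_pos: [0.663, -0.115, 0.2074]
tcp_rot: [-0.594, -3.079, 0.001]
force: [-0.3, 0.0, -0.7]
finger_gap: 0.0138
grip_force: 49.4
```

>>> {"fn": "apply_moves", "kwargs": {
  "steps": [
    [[0, 0, 0], [0, 0, 0.1], -1],
    [[0, 0, 0], [0, 0, 0.25], -1],
    [[0, 0, 0], [0, 0, 0.38], -1],
    [[0, 0, 0], [0, 0, 0.44], -1],
    [[0, 0, 0], [0, 0, 0.46], -1]
  ]
}}

```text
time: 52.23
ee_pos: [0.6601, -0.112, 0.1135]
tcp_rot: [-0.591, -3.076, -0.001]
force: [-0.1, -0.4, -1.2]
finger_gap: 0.0132
grip_force: 49.4
```

>>> {"fn": "apply_moves", "kwargs": {
  "steps": [
    [[0, 0, 0], [0, 0, 0], -1],
    [[0, 0, 0], [0, 0, 0], -1],
    [[0, 0, 0], [0, 0, 0], -1]
  ]
}}

```text
time: 52.48
ee_pos: [0.6648, -0.1135, 0.121]
tcp_rot: [0.592, 3.082, -0.001]
force: [-0.3, 0.3, -0.1]
finger_gap: 0.0134
grip_force: 49.4
```

```bash
python3 o.py; python3 -c "
from h import *
steps([.6628,-.1121,.0634],2.7677)"
```

```text
[ 0.6648 -0.1135  0.121 ] F [-0.3  0.3 -0.1] M [ 0.043 -0.018  0.001] yaw 2.761760717562823 0.013350991429716593
shift [0.013 0.003 0.288] turn z -0.002 rows 1.3823887223933609 0.047527348741118663
```

>>> {"fn": "apply_moves", "kwargs": {
  "steps": [
    [[0, 0, -0.002], [0.012, 0.003, 0.02], -1],
    [[0, 0, -0.002], [0.012, 0.003, 0.05], -1],
    [[0, 0, -0.002], [0.012, 0.003, 0.08], -1],
    [[0, 0, -0.002], [0.012, 0.003, 0.1], -1],
    [[0, 0, -0.002], [0.012, 0.003, 0.1], -1]
  ]
}}

```text
time: 52.9
ee_pos: [0.6605, -0.1115, 0.0968]
tcp_rot: [-0.583, -3.084, -0.001]
force: [0.6, 0.9, -0.4]
finger_gap: 0.0135
grip_force: 49.4
```

>>> {"fn": "apply_moves", "kwargs": {
  "steps": [
    [[0, 0, 0], [0, 0, 0.015], -1],
    [[0, 0, 0], [0, 0, 0.03], -1],
    [[0, 0, 0], [0, 0, 0.045], -1],
    [[0, 0, 0], [0, 0, 0.06], -1],
    [[0, 0, 0], [0, 0, 0.06], -1]
  ]
}}

```text
time: 53.32
ee_pos: [0.6611, -0.1117, 0.0857]
tcp_rot: [-0.583, -3.085, -0.0]
force: [-0.5, -0.0, -0.6]
finger_gap: 0.0132
grip_force: 49.4
```

```bash
python3 o.py; python3 -c "
from h import *
steps([.6628,-.1121,.0634],2.7677)"
```

```text
[ 0.6611 -0.1117  0.0857] F [-0.5 -0.  -0.6] M [-0.021 -0.007  0.015] yaw 2.7678261180556527 0.0132370594430685
shift [-0.009  0.001  0.111] turn z 0.0 rows 0.5356268956768042 0.001009222389566105
```

>>> {"fn": "apply_moves", "kwargs": {
  "steps": [
    [[0, 0, 0], [-0.006, 0, 0.02], -1],
    [[0, 0, 0], [-0.006, 0, 0.045], -1],
    [[0, 0, 0], [-0.006, 0, 0.07], -1],
    [[0, 0, 0], [-0.006, 0, 0.09], -1],
    [[0, 0, 0], [-0.006, 0, 0.1], -1]
  ]
}}

```text
time: 53.73
ee_pos: [0.6621, -0.112, 0.0654]
tcp_rot: [-0.583, -3.085, -0.0]
force: [-0.6, -0.8, -0.7]
finger_gap: 0.0137
grip_force: 49.4
```

>>> {"fn": "apply_moves", "kwargs": {
  "steps": [
    [[0, 0, 0], [0, 0, 0.006], -1],
    [[0, 0, 0], [0, 0, 0.012], -1],
    [[0, 0, 0], [0, 0, 0.012], -1]
  ]
}}

```text
time: 53.98
ee_pos: [0.6626, -0.1122, 0.064]
tcp_rot: [-0.584, -3.087, -0.0]
force: [0.6, 0.8, 0.1]
finger_gap: 0.0137
grip_force: 49.4
```

Nearly home. A touch lower, then release and lift away.

>>> {"fn": "apply_moves", "kwargs": {
  "steps": [
    [[0, 0, 0], [0, 0, 0.004], -1],
    [[0, 0, 0], [0, 0, 0.005], -1],
    [[0, 0, 0], [0, 0, 0.005], -1]
  ]
}}

```text
time: 54.23
ee_pos: [0.6628, -0.1122, 0.0634]
tcp_rot: [0.584, 3.087, -0.0]
force: [-1.3, 0.6, -1.0]
finger_gap: 0.0138
grip_force: 49.4
```

>>> {"fn": "apply_moves", "kwargs": {
  "steps": [
    [[0, 0, 0], [0, 0, 0], 0],
    [[0, 0, 0], [0, 0, 0], 0],
    [[0, 0, 0], [0, 0, 0], 0],
    [[0, 0, 0], [0, 0, 0], 0],
    [[0, 0, 0], [0, 0, 0], 0]
  ]
}}

```text
time: 54.65
ee_pos: [0.6628, -0.1123, 0.0634]
tcp_rot: [0.584, 3.087, -0.0]
force: [0.0, 0.8, 0.5]
finger_gap: 0.0422
grip_force: 0.0
```

>>> {"fn": "apply_moves", "kwargs": {
  "steps": [
    [[0, 0, 0], [0, 0, -0.1], 0],
    [[0, 0, 0], [0, 0, -0.25], 0],
    [[0, 0, 0], [0, 0, -0.42], 0],
    [[0, 0, 0], [0, 0, -0.6], 0],
    [[0, 0, 0], [0, 0, -0.75], 0]
  ]
}}

```text
time: 55.07
ee_pos: [0.663, -0.1123, 0.216]
tcp_rot: [0.583, 3.085, -0.0]
force: [0.7, -0.3, 0.2]
finger_gap: 0.0425
grip_force: 0.0
```

>>> {"fn": "apply_moves", "kwargs": {
  "steps": [
    [[0, 0, 0], [0, 0, -0.1], 0],
    [[0, 0, 0], [0, 0, -0.1], 0],
    [[0, 0, 0], [0, 0, -0.1], 0]
  ]
}}

```text
time: 55.32
ee_pos: [0.6634, -0.1125, 0.2351]
tcp_rot: [0.583, 3.083, -0.001]
force: [-0.5, 0.0, -1.1]
finger_gap: 0.0424
grip_force: 0.0
```

```bash
python3 o.py; python3 - <<'E'
from h import *
T=toolT(); im,q=keyfit(T)
s=manip.capture("scene")[:,:,::-1]; cv2.imwrite("pics/s11.png",cv2.resize(s[130:310,240:480],None,fx=3.2,fy=3.2,interpolation=cv2.INTER_CUBIC))
E
```

```text
[ 0.6634 -0.1125  0.2351] F [-0.5  0.  -1.1] M [ 0.052  0.018 -0.009] yaw 2.767864941747609 0.042418931391027793
key [ 0.6639 -0.1142 -0.3866] iou 0.8303869366645813 px 731 [316.7 186.6]
```

View pics/s11.png

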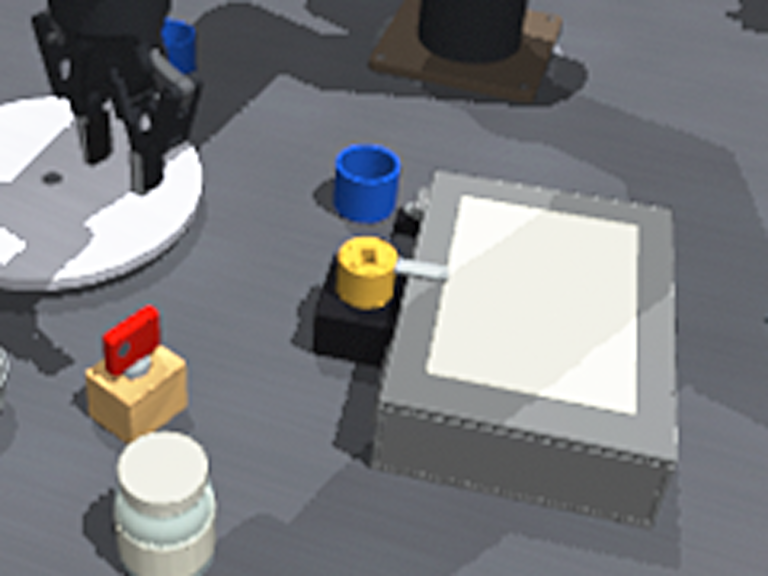

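The final view shows the lid shut with the bar over its edge at (425,268). The key is back in its stand at (132,345) with its shoulder on the stand's top.

```bash
python3 -c "
from bench import manip
print(manip.job_done())"
```

```text
the job is handed in; nothing more can be done
None
```

I've handed the job in: all four ramekins are upright in the tote, the lid is snapped shut, the lock is turned to its stop, and the key is back in its stand, at about 55 s of the 210 s allowed.

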